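# Pin the support stay into the splitter's fork bracket

### The job

Join the aluminium support stay to the mint-green splitter panel: set the stay's eye between the two ears of the steel swivel fork, its bar lying back along the panel on the rubber rest, then pass the long pin (red grip) through ear, eye and ear, from whichever side you like, until its grip is fully home against the ear. The fork may stand askew, so feel for its hole and do not force the pin; in the kit tray only the pin's nose end can be taken, so put it down and take it again by the grip. At the end let go of everything, and leave the short pin and the other tools and parts where they are.

Things in the scene. Friction and masses are not known exactly. Their poses are not given: they have to be found in the camera images.
- fork (a point): Middle of the fork, halfway between its ears at hole height, on its upright swivel axis. -x is the way the stay's bar must lie; square, the holes lie along y. The fork turns stiffly (0.06 N m) on its bolt and may stand up to 0.3 rad askew either way, which these axes (the panel's) do not show. Ears 8 mm thick, 20 mm apart (y 10 to 18), 30 mm wide, tops 16 mm above; holes 14 mm. Floor 14 mm below.
- panel_top (a point): Centre of the top of the flat mint-green splitter panel (270 x by 240 y mm, fixed, axes as fork), 10 mm above the bench. The fork stands at x = 35 mm on a black block 56 by 46 mm, 15 mm high; the panel is bare on both y sides of it. Red toggle clamps at its -x end (beyond x = -105 mm, y = +-75) and an upswept lip beyond x = 130 mm are up to 60 mm above the bench.
- rest (a point): Middle of the top of the black rubber rest (46 x by 52 y mm) on the panel, on which the stay's bar must lie: 120 mm along -x from the fork, level with the fork's floor, 29 mm above the bench. Axes as fork.
- stay_mid (a point): The support stay, loose on the bench: aluminium box bar 125 mm long, 20 mm wide, 26 mm high, 0.17 to 0.34 kg, with a steel eye on a neck at its +x end. The point is the centre of the bar, 13 mm above its underside; balance point within 10 mm of it. x along the bar to the eye, y across, z up. It stands on its 20 mm wide underside.
- stay_eye (a point): Centre of the stay's eye, 87.5 mm along x from stay_mid: a steel ring 26 mm across, 10 mm thick (along y), hole 14 mm across along y, its lowest point level with the bar's underside. Standing on the fork's floor, its hole is 1 mm lower than the ears' and rides up on the pin. Neck 10 mm thick; the 20 mm wide bar starts 25 mm behind the eye's centre.
- stay_tail (a point): Centre of the stay's other end face, 62.5 mm behind stay_mid, 150 mm behind the eye's centre.
- pin_grip (a point): Centre of the red eight-sided grip of the long pin (22 mm across flats, 24 mm long along x). x runs along the pin from grip to nose; the shoulder (front face of the grip) is 12 mm from the point. 0.10 to 0.20 kg, balance point in the grip, just behind the shoulder. Put down on a flat surface it lies level on a flat of its grip, axis 11 mm above the surface, and does not roll.
- pin_mid (a point): On the long pin's axis, 18 mm in front of its shoulder: midway between the ears when the pin is fully home. The steel shank is 12 mm across and 50 mm long from the shoulder; its last 3 mm taper to a blunt nose 10 mm across.
- tray: Grey moulded kit tray, fixed, 124 (x) by 180 mm (y), origin at the centre of its underside, x the way the noses point. Deck 36 mm high over x -62 to -5 mm, with pockets at y +-42 mm that close round each grip (top 2 mm under the deck) and 14 mm of shank. The rest of the shank is free over a trough x -5 to 58 mm (floor 4 mm, rim 12 mm high). Pin axis 23 mm above the bench, shoulder at x -20 mm.
- shortpin_grip (a point): Centre of the blue grip of the short pin in the other pocket of the tray (same grip, shank only 30 mm, too short for the job). A bystander. The long and the short pin may be in either pocket.
- knife_c (a point): Orange utility knife lying on the bench, 150 mm long. A bystander.
- driver_c (a point): Black cordless screwdriver lying on the bench, 220 mm long, 48 mm high. A bystander.
- wrench_c (a point): Steel wrench, 180 mm long, flat. A bystander.
- screwdriver_c (a point): Yellow screwdriver, 200 mm long. A bystander.
- roll_c (a point): Roll of label tape lying flat, 110 mm across, 48 mm high. A bystander.
- battery_c (a point): Black and red battery pack, 75 by 115 by 61 mm. A bystander.
- offcut_c (a point): Small mint-green plate, 150 by 60 by 6 mm. A bystander.
Not all that is in view belongs to the job. Of the things that look like the part that bears pin_grip, the smallest one is meant.

How it is judged:
On the way:
1. the stay's eye stands between the two ears of the fork (distance between stay_eye and fork below 0.01 m and angle between the y axis of stay_eye and the y axis of fork, either way round below 0.25 rad), for 0.2 s.
At the end, for the whole second after the job is handed in: Long pin through both ears and the eye, its mid point within 3.5 mm of the fork's middle and square to the panel within 0.25 rad; eye within 8 mm of the middle, square within 0.25 rad; the bar back on the rubber rest (tail centre -12 to +6 mm from the hole axis in height); pin and stay at rest (distance between pin_mid and fork below 0.0035 m and angle between the x axis of pin_mid and the y axis of fork, either way round below 0.25 rad and distance between stay_eye and fork below 0.008 m and angle between the y axis of stay_eye and the y axis of fork, either way round below 0.25 rad and x of stay_tail in the frame of fork below -0.135 m and z of stay_tail in the frame of fork between -0.012 and 0.006 m and linear speed of each of pin, stay below 0.01 m/s); the robot touches nothing.
It fails at once if the pin is forced: pressed on the fork with more than 45 N (contact force between pin and swivel above 45 N).
It fails at once if a bystander is moved by more than 30 mm (distance of any of shortpin_grip, knife_c, driver_c, wrench_c, screwdriver_c, roll_c, battery_c, offcut_c from where it was at the start of the episode above 0.03 m).
It also fails if it takes over 64 s, if anything falls off the work surface, if the arm or the gripper's body presses on something with over 40 N, if the wrist force passes 120 N, or if a joint passes its speed limit or range.

### The arm

A 6-joint arm with a two-finger parallel gripper is mounted at the origin on the work surface. World frame = base frame: x ahead of the robot, y to its left, z up, the work surface at z = 0. Lengths are in m, angles in rad, forces in N, time in s.
With the tool pointing down it reaches from about 0.425 to 0.95 m from the base axis. Payload 14.7 kg.
Tool frame: the origin (TCP) lies at the very end of the fingers, on their centre line; the grasp point (between the pads) lies 19 mm behind it (ctrl.pinch_z is the z of the grasp point in the tool frame, in m); z points along the fingers, x is the direction in which the jaws open and shut, and the axes are right-handed (so a half turn about z gives the same grasp; the last joint's range is limited). The gripper opens to 85 mm and grips with 20 to 120 N. Pads are 22 mm wide; open, the fingers measure 114 mm over their backs; the gripper's body (76 mm by 85 mm) begins 54 mm behind the grasp point. The pads swing forward as they close: fully open they stand 13 mm farther back than shut.
Start: joints at [1.208, 0.48, 1.596, -0, 1.065, -0.047], TCP at [0.202, 0.618, 0.2] pointing down, gripper open.
Joint ranges: [-2.75, 2.75], [-0.82, 2.05], [0.23, 2.67], [-1.56, 4.7], [0.09, 2.69], [-2.92, 2.92]. Speed limits (rad/s): [1.89, 1.89, 2.39, 3.01, 3.01, 3.01].

### API

Orientations are given as a 3x3 rotation matrix whose columns are the frame's x, y, z axes.
In Python, from rig import ctrl gives the robot as it stands. The module is installed in compiled form; this text tells all that it offers.
- The arm moves only by the tool carry_out, never from a script. Its argument "series" is a list of rows, each a list of 5 numbers: the shift along the tool's x, y, z in mm, then the turn about the tool's z in rad, then the opening, from 0 (shut) to 1 (fully open). In form: [[dx, dy, dz, twist, jaw], ...]. A call has 1 to 10 rows; each row is the pose to reach, as a shift and turn from the pose commanded when the call began, along the tool's axes at that moment; what a row does not reach only later rows make up. A row lasts 1/10 s, in which the tool goes at most 50 mm and 8.59 degrees, less where a joint would pass 70% of its speed; a pose out of reach is approached as far as the arm can. A call with a gripper value outside its range is refused whole. The fingers move at their own pace and stop on an object; "newtons" is the grip in N (left out, the last holds). Time passes only in rows, so rows that repeat a pose let the fingers close. It gives the time, the measured TCP pose, the force and the opening at its end, in the units of the state.
- ctrl.get_obs(): the state, without advancing time (a new reading comes with each control period).
- ctrl.camera(name): name is "scene" or "top"; returns (picture, depth): 420x560x3 uint8, red, green, blue; 420x560 float32, m along the optical axis (not along the pixel's ray), 0 where there is no reading.
- ctrl.calibration(name): a dict with "camera_matrix" (3x3 intrinsics, pixels), "eye" and "orientation" of the camera in the world. Camera axes: x right, y down, z forward; pixel columns grow to the right and rows downward; lengths in m; the calibration is good to about 2 mm. A picture is of the moment at which its call begins. calibration takes no time and is no camera call.
- ctrl.close_job(): hands the job in, once; it reports no verdict.
The state is a dict: "clock": time; "joint_positions": joint angles; "qvel": joint speeds; "joint_torque": joint torques, N m; "position": TCP position; "ee_rot": TCP orientation; "contact_force": force on the tool from outside, world axes, zero at the start; "moment": the same for the moment, N m; "opening": opening from 0.0 (shut) to 1.0 (fully open).
Only numpy, scipy, OpenCV 4.12 (cv2) and the standard library are available. Lean on these libraries where they do the work, as an engineer would, in place of code of your own. Each camera call takes 0.05 s, during which the arm holds its last target.

## Working session

There is one attempt and no reset: what is moved stays moved. The work goes in short steps, Python scripts to look and compute and a tool call to move; the robot and the scene stay as the last step left them, time stands still between calls to the robot, and variables do not carry over. Pictures are saved under pics/ and viewed, and the job is handed in when it is done.

Besides the shell and the picture viewer there is one more tool, called in YAML: its name, and indented under it one key for each argument. carry_out: Moves the arm, as the interface text tells. Its arguments: {"type":"object","properties":{"series":{"type":"array"},"newtons":{"type":"number"}},"required":["series"]}

```bash
mkdir -p pics; cat > h.py <<'E'
import numpy as np, cv2
from rig import ctrl
def shot(name,fn):
    im,d=ctrl.camera(name); np.savez('pics/'+fn+'.npz',im=im,d=d)
    cv2.imwrite('pics/'+fn+'.png',im[:,:,::-1]); return im,d
def load(fn):
    z=np.load('pics/'+fn+'.npz'); return z['im'],z['d']
def ray(cam,u,v):
    c=ctrl.calibration(cam);K=np.array(c['camera_matrix']);R=np.array(c['orientation']);e=np.array(c['eye'])
    d=R@np.linalg.inv(K)@np.array([u,v,1.]); return e,d
def onz(cam,u,v,z):
    e,d=ray(cam,u,v); return e+d*(z-e[2])/d[2]
def cloud(cam,d):
    c=ctrl.calibration(cam);K=np.array(c['camera_matrix']);R=np.array(c['orientation']);e=np.array(c['eye'])
    v,u=np.mgrid[0:d.shape[0],0:d.shape[1]]
    p=np.stack([(u-K[0,2])/K[0,0]*d,(v-K[1,2])/K[1,1]*d,d],-1)
    return p@R.T+e
def proj(cam,p):
    c=ctrl.calibration(cam);K=np.array(c['camera_matrix']);R=np.array(c['orientation']);e=np.array(c['eye'])
    q=K@(R.T@(np.array(p)-e)); return q[:2]/q[2]
E
python3 - <<'E'
from h import *
print(ctrl.get_obs()); print(ctrl.pinch_z)
for c in('scene','top'):
    shot(c,c+'0'); print(ctrl.calibration(c))
E
```

```text
{'clock': 0.0, 'joint_positions': array([ 1.20842598e+00,  4.80811961e-01,  1.59686313e+00, -1.87116107e-05,
        1.06508693e+00, -4.65725811e-02]), 'qvel': array([-0.0002888 ,  0.00029784, -0.00029074, -0.00212845,  0.00063257,
       -0.00107593]), 'joint_torque': array([ 5.51791381e-04, -9.50667500e+01, -4.30202615e+01,  6.01626098e-06,
        1.23040393e-02,  7.53130644e-05]), 'position': array([0.20168763, 0.61745677, 0.19898931]), 'ee_rot': array([[ 3.10566027e-01,  9.50551726e-01, -3.99223261e-04],
       [ 9.50551091e-01, -3.10566281e-01, -1.09922726e-03],
       [-1.16885765e-03, -3.80994652e-05, -9.99999316e-01]]), 'contact_force': array([-0.1300371 , -0.40859608,  0.52399796]), 'moment': array([-0.02375508, -0.00643752,  0.01295118]), 'opening': 0.9977738313658154}
-0.0187
{'camera_matrix': array([[408.02568097,   0.        , 275.68613334],
       [  0.        , 408.02568097, 207.39337953],
       [  0.        ,   0.        ,   1.        ]]), 'eye': array([ 1.36876937, -0.09870082,  0.90853081]), 'orientation': array([[ 0.14878712,  0.71329996, -0.68488361],
       [ 0.98882544, -0.1138391 ,  0.0962544 ],
       [-0.00930828, -0.69155175, -0.72226694]])}
{'camera_matrix': array([[485.53970507,   0.        , 279.41530036],
       [  0.        , 485.53970507, 210.02133862],
       [  0.        ,   0.        ,   1.        ]]), 'eye': array([0.24783363, 0.02313808, 1.41333706]), 'orientation': array([[-0.05671848, -0.97445214,  0.21731555],
       [-0.99838935,  0.05564457, -0.011063  ],
       [-0.00131206, -0.21759301, -0.97603871]])}
```

View pics/scene0.png

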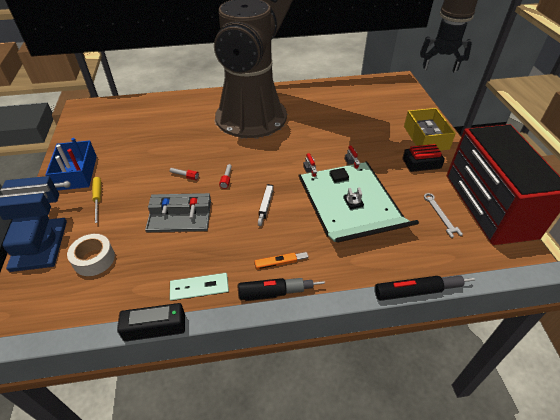

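View pics/top0.png

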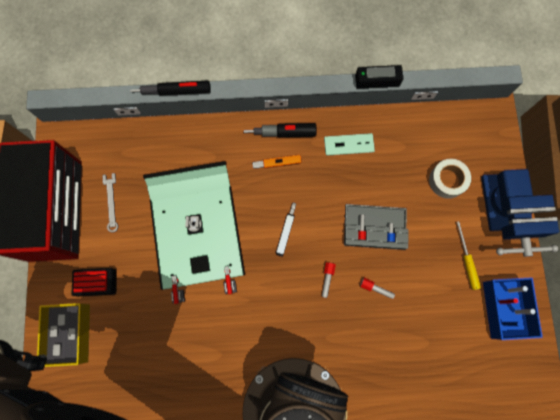

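```bash
python3 - <<'E'
from h import *
im,d=load('top0')
a=cv2.resize(im[160:300,130:255],None,fx=4.5,fy=4.5,interpolation=cv2.INTER_CUBIC)
b=cv2.resize(im[190:305,260:420],None,fx=5,fy=5,interpolation=cv2.INTER_CUBIC)
cv2.imwrite('pics/a.png',a[:,:,::-1]);cv2.imwrite('pics/b.png',b[:,:,::-1])
im,d=load('scene0')
a=cv2.resize(im[145:245,295:425],None,fx=6,fy=6,interpolation=cv2.INTER_CUBIC)
b=cv2.resize(im[155:245,140:280],None,fx=5.6,fy=5.6,interpolation=cv2.INTER_CUBIC)
cv2.imwrite('pics/c.png',a[:,:,::-1]);cv2.imwrite('pics/d.png',b[:,:,::-1])
E
```

```text
(no output)
```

View pics/a.png

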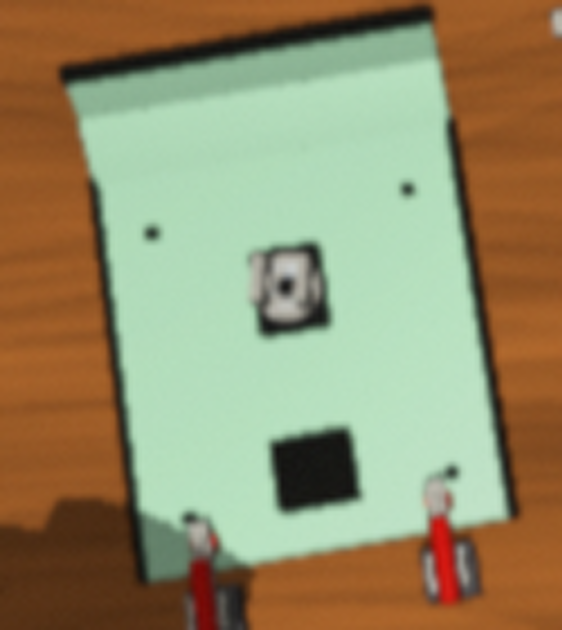

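View pics/b.png

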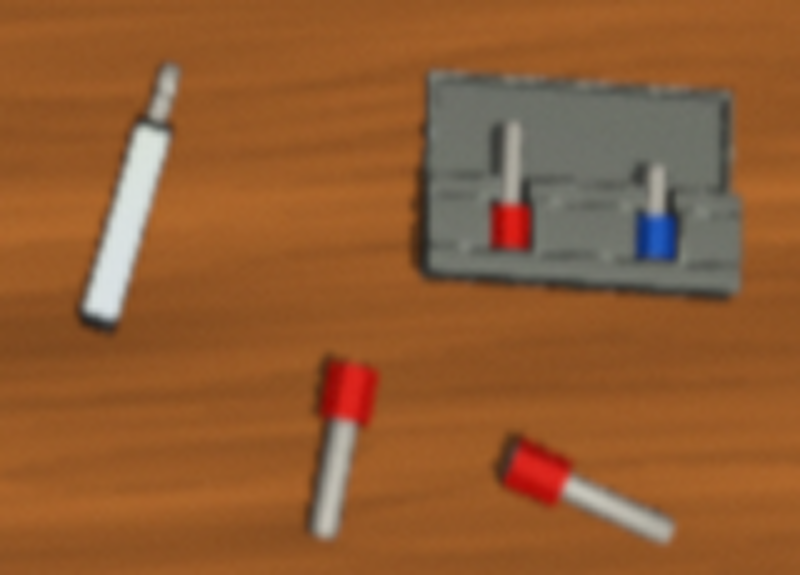

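View pics/c.png

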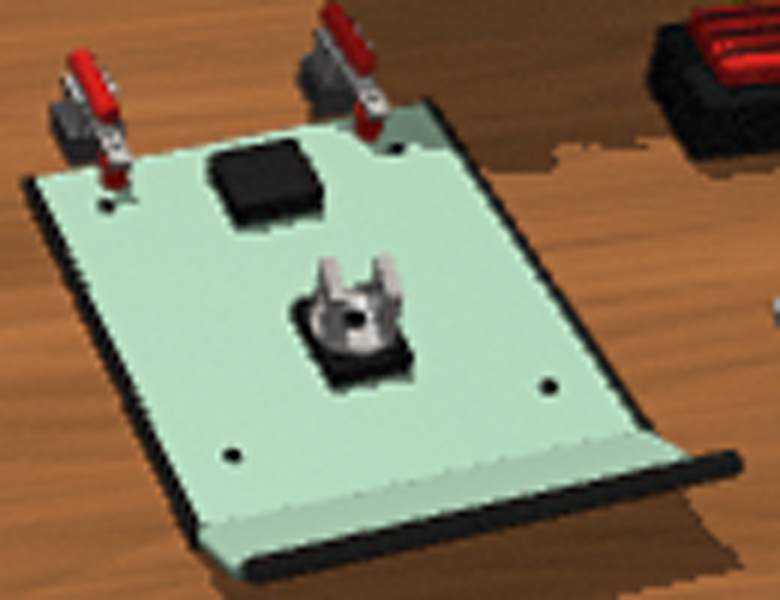

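View pics/d.png

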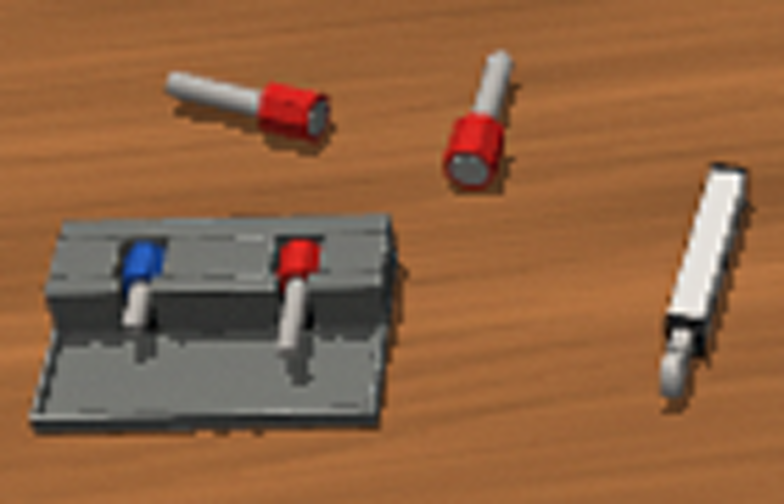

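```bash
python3 - <<'E'
from h import *
for cam in('top','scene'):
    im,d=load(cam+'0'); P=cloud(cam,d); g=im.astype(int)
    hsv=cv2.cvtColor(im,cv2.COLOR_RGB2HSV)
    X,Y,Z=P[...,0],P[...,1],P[...,2]
    roi=(X>.3)&(X<.8)&(Y>.05)&(Y<.5)
    mint=(hsv[...,0]>60)&(hsv[...,0]<90)&(hsv[...,1]>35)&(hsv[...,2]>100)&roi
    m=mint&(abs(Z-.01)<.006)
    print(cam,'mint z',np.median(Z[m]),m.sum(), 'bench',np.median(Z[(abs(Z)<.02)&(X>.3)&(X<.5)&(Y>-.2)&(Y<0)]))
    pts=P[m][:,:2].astype(np.float32); r=cv2.minAreaRect(pts*1000); print(r)
    dark=(g.max(-1)<70)&roi
    n,l,s,c=cv2.connectedComponentsWithStats(dark.astype(np.uint8))
    for i in range(1,n):
        if s[i,4]>30:
            q=P[l==i]; t=q[abs(q[:,2]-np.median(q[:,2]))<.004]
            print(i,s[i],c[i],np.median(q,0),'rect',cv2.minAreaRect((t[:,:2]*1000).astype(np.float32)),t.mean(0))
    # fork
    fm=roi&(Z>.034)&(np.hypot(X-.545,Y-.27)<.08)
    print('high pts',fm.sum()); print(np.c_[np.argwhere(fm)[:,::-1],np.round(P[fm]*1000)][:80].astype(int).tolist() if fm.sum()<200 else P[fm].mean(0))
E
```

```text
top mint z 0.00965324208580387 6278 bench -0.0006797394055755301
((509.329345703125, 256.60516357421875), (291.981201171875, 235.885986328125), 6.938251972198486)
2 [143 161  83  18 301] [184.24252492 169.27574751] [0.68693039 0.27831507 0.05873611] rect ((686.550537109375, 278.0196533203125), (12.675578117370605, 240.38551330566406), 7.107039928436279) [0.68620473 0.27843387 0.0587778 ]
3 [230 187  15  88 118] [236.97457627 231.72881356] [0.50286433 0.13527612 0.01097819] rect ((506.28179931640625, 135.4794464111328), (258.88555908203125, 4.410887718200684), 6.818261623382568) [0.49858081 0.13469537 0.01105276]
4 [150 201  13  89 143] [156.59440559 253.48251748] [0.43217386 0.36928489 0.01037561] rect ((479.16705322265625, 372.7011413574219), (264.2145080566406, 6.857486724853516), 6.637757778167725) [0.45889518 0.37110188 0.01055434]
7 [188 227  15   7  36] [195.66666667 230.69444444] [0.50901128 0.25015352 0.02417853] rect ((510.6573181152344, 255.3823699951172), (12.23758602142334, 41.410335540771484), 10.979408264160156) [0.50935635 0.2545604  0.02427865]
8 [191 256  18  17 251]
[... 6139 characters left out ...]
358, 194, 537, 268, 49], [359, 194, 544, 268, 56], [360, 194, 548, 270, 58], [361, 194, 546, 274, 57], [348, 195, 526, 242, 37], [349, 195, 538, 240, 49], [350, 195, 544, 241, 55], [351, 195, 544, 244, 55], [352, 195, 545, 247, 56], [357, 195, 532, 268, 39], [358, 195, 543, 267, 50], [359, 195, 546, 268, 52], [360, 195, 546, 272, 52], [361, 195, 549, 273, 55], [348, 196, 531, 241, 38], [349, 196, 539, 240, 47], [350, 196, 545, 241, 52], [351, 196, 544, 244, 51], [352, 196, 545, 247, 52], [357, 196, 532, 269, 35], [358, 196, 542, 268, 45], [359, 196, 548, 268, 51], [360, 196, 546, 272, 48], [361, 196, 544, 276, 45], [348, 197, 531, 241, 34], [349, 197, 545, 238, 48], [350, 197, 543, 242, 46]]
```

```bash
python3 - <<'E'
from h import *
for cam in('top','scene'):
    im,d=load(cam+'0'); P=cloud(cam,d)
    X,Y,Z=P[...,0],P[...,1],P[...,2]
    m=(Z>.052)&(Z<.066)&(abs(X-.53)<.04)&(abs(Y-.258)<.04)
    v,u=np.nonzero(m); q=np.array([onz(cam,a,b,.058)[:2] for a,b in zip(u,v)])*1000
    cs=[]
    for s in(q[:,1]>258,q[:,1]<258):
        t=q[s]; c=t.mean(0); w=np.linalg.svd(t-c)[2][0]; w*=np.sign(w[0]); cs.append(c)
        print(cam,len(t),c,'ang',np.arctan2(w[1],w[0]),cv2.minAreaRect(t.astype(np.float32)), t[:,0].min(),t[:,0].max())
    dd=cs[0]-cs[1]; print('mid',(cs[0]+cs[1])/2,'axis ang',np.arctan2(-dd[0],dd[1]),np.hypot(*dd))
    # stay
    hsv=cv2.cvtColor(im,cv2.COLOR_RGB2HSV)
    roi=(X>.42)&(X<.68)&(Y>-.05)&(Y<.11)
    sm=roi&(Z>.012)&(Z<.05)&(hsv[...,1]<60)&(hsv[...,2]>120)
    n,l,s,c=cv2.connectedComponentsWithStats(sm.astype(np.uint8))
    for i in range(1,n):
        if s[i,4]>20:
            t=P[(l==i)]; print('stay',cam,s[i],c[i],t.mean(0)*1000)
            b=t[(t[:,2]>.021)]*1000; print(cv2.minAreaRect(b[:,:2].astype(np.float32)),np.percentile(b[:,2],[5,50,95]))
    # reds / tray
    for nm,lo,hi in(('red',0,8),('blue',105,125)):
        rm=(((hsv[...,0]>=lo)&(hsv[...,0]<=hi))|((nm=='red')&(hsv[...,0]>172)))&(hsv[...,1]>150)&(hsv[...,2]>90)&(X>.3)&(X<.72)&(Y<.1)&(Y>-.35)
        n,l,s,c=cv2.connectedComponentsWithStats(rm.astype(np.uint8))
        for i in range(1,n):
            if s[i,4]>20:
                t=P[l==i]*1000; print(nm,cam,s[i],np.median(t,0),cv2.minAreaRect(t[:,:2].astype(np.float32)))
E
```

```text
top 34 [529.60051339 272.75467594] ang -0.05906448585568433 ((529.78564453125, 273.6685485839844), (8.522211074829102, 29.248899459838867), 89.0950698852539) 515.095625426324 544.4309028340018
top 36 [527.13167104 244.88600014] ang -0.14005536467019133 ((528.1703491210938, 245.26197814941406), (8.531010627746582, 29.008501052856445), 88.8385009765625) 513.6400823901745 542.6428710395347
mid [528.36609221 258.82033804] axis ang -0.08835777451484966 27.9778175180156
stay top [290 203   5  11  32] [292.34375 208.28125] [560.55059639 -30.83186618  22.58111275]
((561.2919311523438, -31.466514587402344), (8.241089820861816, 29.54682731628418), 69.28921508789062) [23.05850088 24.41952774 28.27186874]
stay top [277 215  17  39 274] [285.02919708 234.12773723] [484.71252852  -4.83006575  25.12840536]
((485.21612548828125, -4.87965202331543), (19.94359588623047, 115.90528869628906), 70.76121520996094) [21.54624036 25.52751044 30.39030596]
red top [358 231   8   9  70] [ 468.77185843 -224.97690135   30.91664118] ((470.144287109375, -225.66954040527344), (21.790433883666992, 27.922456741333008),
[... 1522 characters left out ...]
70  11  10  72] [ 337.50074952 -231.71220735   24.73942331] ((334.3973388671875, -230.85183715820312), (33.85935974121094, 24.58490562438965), 55.33485794067383)
red scene [219 175  11  12  75] [ 382.97267226 -125.13703916   26.02049816] ((368.28155517578125, -125.23057556152344), (31.34530258178711, 64.31021118164062), 81.82305145263672)
red scene [189 198   8   7  41] [ 468.12287643 -225.1099006    31.88267072] ((469.5344543457031, -227.06617736816406), (28.773954391479492, 23.253097534179688), 4.886198997497559)
blue scene [162 198   7   7  39] [ 457.77221088 -309.09039555   32.17004026] ((457.8917541503906, -309.7916564941406), (18.193286895751953, 27.794212341308594), 88.77559661865234)
```

```bash
cat >> h.py <<'E'
def plan(x,y,z,yaw,o=None):
    o=o or ctrl.get_obs(); R=np.array(o['ee_rot']); p=np.array(o['position'])
    s=R.T@(np.array([x,y,z])-p)*1000
    y0=np.arctan2(R[1,0],R[0,0]); t=-((yaw-y0+np.pi)%(2*np.pi)-np.pi)
    print('clock',round(o['clock'],2),'shift',s.round(1),'twist',round(t,3),'| F',np.round(o['contact_force'],1),'open',round(o['opening'],3),'pos',np.round(p*1000,1),'yaw',round(y0,3),'j6',round(o['joint_positions'][5],2))
E
python3 - <<'E'
from h import *
plan(.532,.2583,.1,.119)
# tray angle check from top edges: deck
im,d=load('top0'); P=cloud('top',d); X,Y,Z=P[...,0],P[...,1],P[...,2]
m=(abs(Z-.036)<.005)&(X>.38)&(X<.55)&(Y>-.4)&(Y<-.15)
print(cv2.minAreaRect((P[m][:,:2]*1000).astype(np.float32)),P[m].mean(0),m.sum())
m=(Z>-.0)&(Z<.05)&(X>.38)&(X<.58)&(Y>-.4)&(Y<-.15)&((im.max(-1).astype(int)-im.min(-1))<30)&(im.max(-1)<150)
print(cv2.minAreaRect((P[m][:,:2]*1000).astype(np.float32)),m.sum())
# long pin shank
m=(Z>.02)&(Z<.04)&(X>.485)&(X<.54)&(abs(Y+.23)<.02)
print(np.round(P[m]*1000).astype(int).tolist())
E
```

```text
clock 0.1 shift [-238.7  425.5   99.3] twist 1.136 | F [-0.5  0.3 -0.7] open 1.001 pos [201.7 617.5 199. ] yaw 1.255 j6 -0.05
((473.7197570800781, -268.1115417480469), (180.22647094726562, 84.79960632324219), 82.9891586303711) [ 0.45946644 -0.2663724   0.03518062] 987
((493.8857421875, -269.8385314941406), (179.66603088378906, 125.25165557861328), 82.9891586303711) 2164
[[528, -230, 26], [528, -232, 29], [529, -236, 23], [525, -229, 26], [525, -232, 25], [525, -235, 24], [525, -238, 26], [523, -226, 25], [522, -229, 29], [522, -232, 26], [521, -234, 33], [521, -237, 30], [521, -227, 20], [519, -229, 26], [520, -232, 22], [519, -234, 28], [519, -238, 25], [516, -225, 30], [516, -228, 28], [514, -230, 36], [516, -235, 25], [514, -226, 22], [514, -228, 25], [514, -231, 24], [514, -235, 21], [511, -225, 24], [510, -228, 28], [511, -231, 24], [509, -233, 30], [508, -225, 23], [507, -227, 30], [508, -231, 25], [507, -234, 26], [505, -224, 27], [504, -227, 28], [504, -230, 26], [504, -233, 28], [502, -224, 27], [501, -226, 30], [501, -230, 27], [501, -232, 29], [498, -223, 29], [498, -226, 29], [498, -229, 30], [498, -233, 26], [495, -211, 32], [495, -213, 35], [495, -220, 32], [495, -223, 29], [495, -226, 30], [495, -229, 28], [496, -233, 25], [492, -211, 33], [491, -212, 39], [492, -216, 35], [492, -219, 34], [493, -223, 27], [492, -225, 31], [491, -228, 35], [493, -233, 24], [491, -236, 35], [490, -238, 39], [490, -241, 38], [490, -245, 36], [489, -210, 35], [490, -214, 31], [489, -216, 36], [489, -219, 33], [489, -222, 30], [489, -226, 28], [489, -228, 29], [489, -231, 29], [488, -236, 32], [487, -239, 35], [487, -242, 36], [487, -245, 35], [487, -247, 35], [486, -212, 37], [485, -215, 37], [486, -218, 35], [488, -223, 23], [487, -226, 25], [487, -229, 26], [487, -232, 24], [485, -236, 33], [485, -239, 32], [485, -223, 21]]
```

carry_out:
  series:
    - [-24, 43, 0, 0.114, 1]
    - [-48, 85, 0, 0.227, 1]
    - [-72, 128, 0, 0.341, 1]
    - [-96, 170, 0, 0.455, 1]
    - [-119, 213, 10, 0.568, 1]
    - [-143, 255, 20, 0.682, 1]
    - [-167, 298, 40, 0.795, 1]
    - [-191, 340, 60, 0.909, 1]
    - [-215, 383, 80, 1.023, 1]
    - [-239, 425, 99, 1.136, 1]
  newtons: 20

```text
clock: 1.1
position: [0.5259, 0.2643, 0.1036]
ee_rot: [[0.993, 0.114, -0.0], [0.114, -0.993, -0.0], [-0.0, 0.0, -1.0]]
contact_force: [-0.1, 1.2, 0.3]
opening: 1.001
```

```bash
python3 - <<'E'
from h import *
plan(.532,.2583,.038,.119)
E
```

```text
clock 1.1 shift [ 5.4  6.7 65.6] twist -0.005 | F [-0.1  1.2  0.3] open 1.001 pos [525.9 264.3 103.6] yaw 0.114 j6 0.3
```

carry_out:
  series:
    - [0, 0, 20, 0, 1]
    - [0, 0, 45, 0, 1]
    - [0, 0, 62, 0, 1]
    - [0, 0, 62, 0, 0.5]
    - [0, 0, 62, 0, 0.2]
    - [0, 0, 62, 0, 0.2]
    - [0, 0, 62, 0, 0.2]
    - [0, 0, 62, 0, 0.2]
  newtons: 20

```text
clock: 1.9
position: [0.5254, 0.2663, 0.0433]
ee_rot: [[0.993, 0.119, 0.001], [0.119, -0.993, 0.001], [0.001, -0.0, -1.0]]
contact_force: [0.1, -0.8, -0.3]
opening: 0.2
```

```bash
python3 - <<'E'
from h import *
plan(.532,.2583,.038,.119)
E
```

```text
clock 1.9 shift [5.6 8.7 5.3] twist 0.0 | F [ 0.1 -0.8 -0.3] open 0.2 pos [525.4 266.3  43.3] yaw 0.119 j6 0.3
```

```bash
python3 - <<'E'
from h import *
out=[]
for c,(a,b,e,f) in(('scene',(150,230,300,410)),('top',(170,270,140,250))):
    im,d=shot(c,c+'1'); out.append(cv2.resize(im[a:b,e:f],(400,300 if c=='scene' else 360),interpolation=cv2.INTER_CUBIC))
h=360; o=np.zeros((h,800,3),np.uint8); o[:300,:400]=out[0]; o[:,400:]=out[1]
cv2.imwrite('pics/s1.png',o[:,:,::-1])
E
```

```text
(no output)
```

View pics/s1.png

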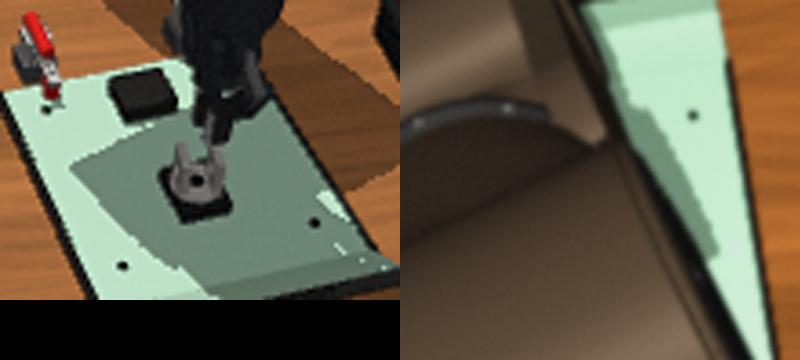

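```bash
python3 - <<'E'
from h import *
im,d=load('scene1')
cv2.imwrite('pics/s1z.png',cv2.resize(im[140:215,325:400],None,fx=8,fy=8,interpolation=cv2.INTER_CUBIC)[:,:,::-1])
E
```

```text
(no output)
```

View pics/s1z.png

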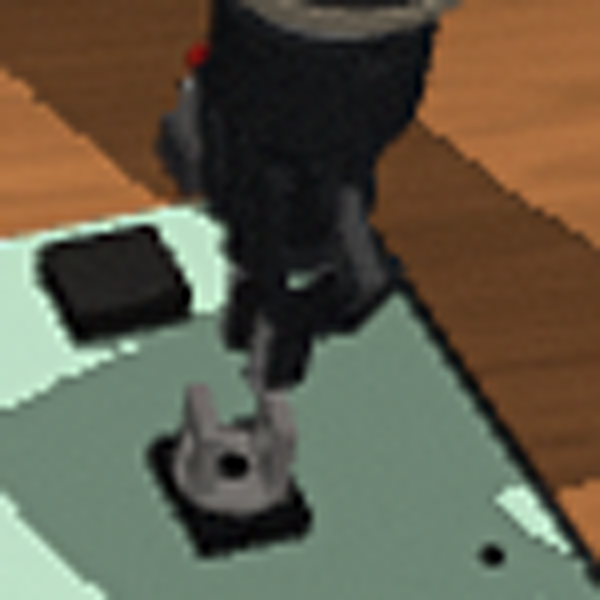

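```bash
python3 - <<'E'
from h import *
p=ctrl.get_obs()['position']; print(p,proj('scene',p),proj('scene',p+[0.0085,0,0]),proj('scene',p+[0.0085+.0145,0,0]))
im,d=load('scene1'); P=cloud('scene',d)
for v in range(178,196,1): print(v,[tuple(np.round(P[v,u]*1000).astype(int)) for u in range(354,364,2)])
E
```

```text
[0.52517388 0.2661574  0.04301343] [355.87991923 192.65402125] [356.67757997 194.5920836 ] [358.05583197 197.9407984 ]
178 [(np.int64(516), np.int64(256), np.int64(96)), (np.int64(516), np.int64(262), np.int64(95)), (np.int64(545), np.int64(256), np.int64(122)), (np.int64(544), np.int64(262), np.int64(120)), (np.int64(1369), np.int64(-99), np.int64(909))]
179 [(np.int64(518), np.int64(256), np.int64(94)), (np.int64(513), np.int64(264), np.int64(88)), (np.int64(544), np.int64(257), np.int64(117)), (np.int64(556), np.int64(258), np.int64(128)), (np.int64(568), np.int64(258), np.int64(138))]
180 [(np.int64(519), np.int64(256), np.int64(91)), (np.int64(516), np.int64(263), np.int64(87)), (np.int64(548), np.int64(255), np.int64(117)), (np.int64(561), np.int64(256), np.int64(129)), (np.int64(570), np.int64(258), np.int64(137))]
181 [(np.int64(519), np.int64(256), np.int64(86)), (np.int64(535), np.int64(256), np.int64(102)), (np.int64(539), np.int64(260), np.int64(104)), (np.int64(560), np.int64(257), np.int64(124)), (np.int64(570), np.int64(258), np.int64(133))]
182 [(np.int64(517), np.int
[... 2555 characters left out ...]
93 [(np.int64(513), np.int64(265), np.int64(30)), (np.int64(516), np.int64(271), np.int64(32)), (np.int64(536), np.int64(268), np.int64(52)), (np.int64(545), np.int64(271), np.int64(59)), (np.int64(496), np.int64(299), np.int64(8))]
194 [(np.int64(515), np.int64(265), np.int64(28)), (np.int64(518), np.int64(270), np.int64(30)), (np.int64(538), np.int64(268), np.int64(49)), (np.int64(550), np.int64(269), np.int64(61)), (np.int64(499), np.int64(299), np.int64(7))]
195 [(np.int64(516), np.int64(265), np.int64(25)), (np.int64(522), np.int64(269), np.int64(29)), (np.int64(537), np.int64(269), np.int64(44)), (np.int64(547), np.int64(271), np.int64(54)), (np.int64(505), np.int64(296), np.int64(9))]
```

```bash
python3 - <<'E'
from h import *
im,d=shot('scene','scene2'); P=cloud('scene',d)
X,Y,Z=P[...,0],P[...,1],P[...,2]
m=(Z>.062)&(Z<.2)&(abs(X-.53)<.1)&(abs(Y-.26)<.1)
q=P[m]
for lo in range(62,200,10):
    t=q[(q[:,2]*1000>=lo)&(q[:,2]*1000<lo+10)]*1000
    if len(t): print(lo,len(t),t.min(0).round(),t.max(0).round())
plan(.532,.2583,.038,.119)
cv2.imwrite('pics/s2z.png',cv2.resize(im[90:215,300:400],None,fx=4.8,fy=4.8,interpolation=cv2.INTER_CUBIC)[:,:,::-1])
E
```

```text
72 14 [512. 253.  73.] [545. 274.  82.]
82 28 [510. 251.  83.] [547. 273.  92.]
92 28 [513. 252.  93.] [547. 274. 102.]
102 24 [510. 252. 103.] [550. 272. 112.]
112 17 [509. 250. 113.] [562. 274. 122.]
122 49 [482. 248. 122.] [569. 280. 132.]
132 44 [480. 247. 132.] [576. 280. 142.]
142 66 [478. 246. 142.] [583. 284. 152.]
152 52 [466. 246. 152.] [587. 283. 162.]
162 86 [466. 245. 162.] [593. 283. 172.]
172 75 [511. 244. 172.] [585. 279. 182.]
182 40 [536. 249. 182.] [567. 279. 192.]
192 22 [553. 256. 192.] [565. 278. 200.]
clock 2.05 shift [5.9 8.6 4.9] twist 0.0 | F [ 1.1  0.7 -0.6] open 0.203 pos [525.1 266.1  42.9] yaw 0.119 j6 0.3
```

View pics/s2z.png

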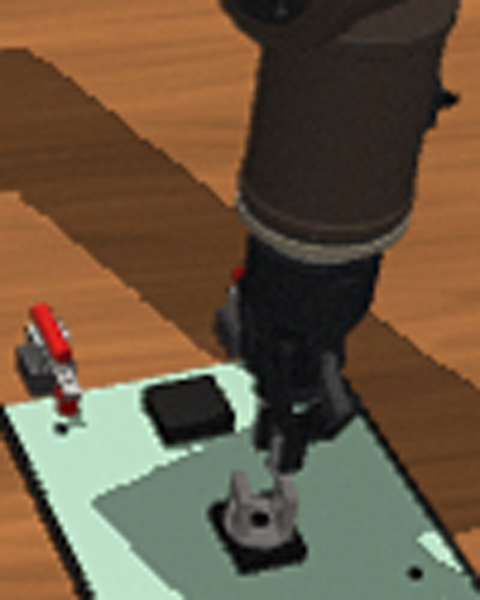

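```bash
python3 - <<'E'
from h import *
im,d=load('scene0'); P=cloud('scene',d)
X,Y,Z=P[...,0],P[...,1],P[...,2]
m=(Z>.1)&(Z<.5)&(abs(X-.2)<.2)&(abs(Y-.617)<.15)&(np.arange(560)[None]>400)&(np.arange(420)[:,None]<90)
q=P[m]*1000
for lo in range(150,400,15):
    t=q[(q[:,2]>=lo)&(q[:,2]<lo+15)]
    if len(t): print(lo,len(t),t.min(0).round(),t.max(0).round())
E
```

```text
240 28 [188. 564. 244.] [231. 666. 255.]
255 48 [177. 561. 255.] [229. 668. 270.]
270 46 [181. 560. 271.] [230. 667. 285.]
285 126 [169. 543. 286.] [237. 683. 300.]
300 175 [168. 541. 300.] [239. 684. 315.]
315 156 [167. 545. 315.] [239. 681. 330.]
330 246 [170. 544. 330.] [236. 684. 345.]
345 93 [173. 550. 345.] [237. 679. 360.]
360 125 [183. 577. 360.] [243. 647. 375.]
375 130 [189. 577. 375.] [243. 647. 390.]
390 171 [175. 579. 390.] [244. 648. 405.]
```

carry_out:
  series:
    - [0, 0, -15, 0, 0.2]
    - [6, 40, -15, 0, 0.2]
    - [6, 84, 0, 0, 0.2]
    - [6, 84, 20, 0, 0.2]
    - [6, 84, 30, 0, 0.2]
    - [6, 84, 30, 0, 0.2]
    - [6, 84, 30, 0, 0.2]

```text
clock: 2.75
position: [0.541, 0.1841, 0.0127]
ee_rot: [[0.993, 0.12, 0.0], [0.12, -0.993, 0.0], [0.0, -0.0, -1.0]]
contact_force: [0.3, 0.7, 0.3]
opening: 0.202
```

```bash
python3 - <<'E'
from h import *
im,d=shot('scene','scene3'); P=cloud('scene',d)
X,Y,Z=P[...,0],P[...,1],P[...,2]
p=ctrl.get_obs()['position']
m=(Z>.016)&(Z<.2)&(abs(X-p[0])<.03)&(abs(Y-p[1])<.03)
q=P[m]
for lo in range(10,100,5):
    t=q[(q[:,2]*1000>=lo)&(q[:,2]*1000<lo+5)]*1000
    if len(t): print(lo,len(t),t.min(0).round(),t.max(0).round())
plan(.532,.2583,.038,.119)
cv2.imwrite('pics/s3z.png',cv2.resize(im[120:215,290:390],None,fx=6,fy=6,interpolation=cv2.INTER_CUBIC)[:,:,::-1])
E
```

```text
40 2 [531. 178.  44.] [554. 191.  44.]
45 4 [532. 174.  47.] [557. 178.  49.]
50 12 [532. 171.  50.] [562. 192.  54.]
55 10 [531. 171.  55.] [562. 196.  58.]
60 13 [531. 170.  60.] [562. 190.  65.]
65 18 [525. 170.  65.] [565. 193.  70.]
70 12 [532. 173.  71.] [565. 192.  75.]
75 8 [528. 170.  75.] [564. 179.  79.]
80 6 [529. 169.  80.] [534. 175.  85.]
85 6 [529. 169.  86.] [562. 176.  90.]
90 11 [526. 169.  90.] [565. 186.  94.]
95 8 [515. 169.  96.] [567. 179. 100.]
clock 2.8 shift [ -0.2 -74.7 -24.9] twist 0.001 | F [-0.4  0.2 -0.6] open 0.201 pos [541.2 184.2  13. ] yaw 0.12 j6 0.15
```

View pics/s3z.png

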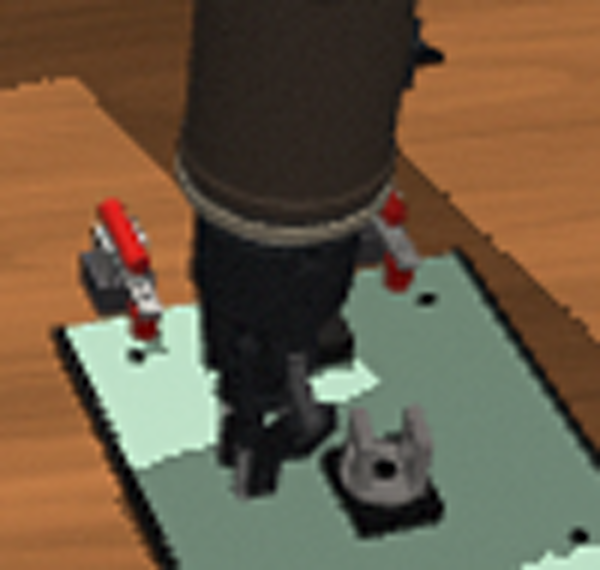

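carry_out:
  series:
    - [0, 0, 15, 0, 0.2]
    - [0, 0, 25, 0, 0.2]
    - [0, 0, 26, 0, 0.2]
    - [0, 0, 27, 0, 0.2]
    - [0, 0, 28, 0, 0.2]
    - [0, 0, 28, 0, 0.2]

```text
clock: 3.4
position: [0.541, 0.1833, -0.0154]
ee_rot: [[0.993, 0.119, 0.0], [0.119, -0.993, 0.0], [0.0, -0.0, -1.0]]
contact_force: [0.2, -0.5, 0.7]
opening: 0.202
```

carry_out:
  series:
    - [0, 0, 1, 0, 0.2]
    - [0, 0, 2, 0, 0.2]
    - [0, 0, 3, 0, 0.2]
    - [0, 0, 3, 0, 0.2]

```text
clock: 3.8
position: [0.5408, 0.1832, -0.0186]
ee_rot: [[0.993, 0.119, -0.0], [0.119, -0.993, -0.0], [-0.0, 0.0, -1.0]]
contact_force: [-0.6, 0.6, -0.1]
opening: 0.204
```

carry_out:
  series:
    - [0, 0, 1, 0, 0.2]
    - [0, 0, 2, 0, 0.2]
    - [0, 0, 2, 0, 0.2]

```text
clock: 4.1
position: [0.5408, 0.1833, -0.0207]
ee_rot: [[0.993, 0.119, -0.0], [0.119, -0.993, -0.0], [-0.0, 0.0, -1.0]]
contact_force: [0.3, -0.2, -0.4]
opening: 0.203
```

carry_out:
  series:
    - [0, 0, 1, 0, 0.2]
    - [0, 0, 1, 0, 0.2]

```text
clock: 4.3
position: [0.541, 0.1833, -0.0214]
ee_rot: [[0.993, 0.119, 0.0], [0.119, -0.993, 0.0], [0.0, -0.0, -1.0]]
contact_force: [-0.6, -0.1, 1.3]
opening: 0.202
```

```bash
python3 - <<'E'
from h import *
im,d=shot('scene','scene4')
plan(.532,.2583,.038,.119)
cv2.imwrite('pics/s4z.png',cv2.resize(im[150:225,310:390],None,fx=7,fy=7,interpolation=cv2.INTER_CUBIC)[:,:,::-1])
E
```

```text
clock 4.35 shift [  0.  -75.5 -59.4] twist 0.0 | F [-0.2 -0.4  2.7] open 0.203 pos [541.  183.3 -21.4] yaw 0.119 j6 0.15
```

View pics/s4z.png

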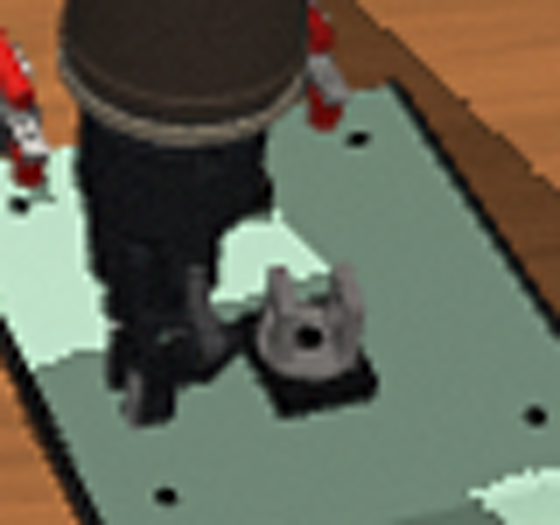

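```bash
sed -i "s/s=R.T@(np.array(\[x,y,z\])-p)\*1000/p=p+[0,0,.0314]; s=R.T@(np.array([x,y,z])-p)*1000/" h.py; python3 - <<'E'
from h import *
plan(.532,.2583,.038,.119)
E
```

```text
clock 4.35 shift [  0.  -75.5 -28. ] twist 0.0 | F [-0.2 -0.4  2.7] open 0.203 pos [541.  183.3  10. ] yaw 0.119 j6 0.15
```

carry_out:
  series:
    - [0, 0, -40, 0, 1]
    - [0, 0, -70, 0, 1]
    - [0, -40, -70, 0, 1]
    - [0, -75.5, -70, 0, 1]
    - [0, -75.5, -60, 0, 1]
    - [0, -75.5, -30, 0, 1]
    - [0, -75.5, -30, 0, 0.6]
    - [0, -75.5, -30, 0, 0.2]
    - [0, -75.5, -30, 0, 0.2]
    - [0, -75.5, -30, 0, 0.2]
  newtons: 20

```text
clock: 5.35
position: [0.5322, 0.258, 0.0095]
ee_rot: [[0.993, 0.118, 0.0], [0.118, -0.993, 0.0], [0.0, -0.0, -1.0]]
contact_force: [-1.9, -1.5, 10.6]
opening: 0.387
```

```bash
python3 - <<'E'
from h import *
plan(.532,.2583,.038,.119)
im,d=shot('scene','scene5')
cv2.imwrite('pics/s5z.png',cv2.resize(im[150:225,310:390],None,fx=7,fy=7,interpolation=cv2.INTER_CUBIC)[:,:,::-1])
E
```

```text
clock 5.35 shift [-0.1 -0.3  2.9] twist -0.0 | F [-1.9 -1.5 10.6] open 0.387 pos [532.2 258.   40.9] yaw 0.119 j6 0.28
```

View pics/s5z.png

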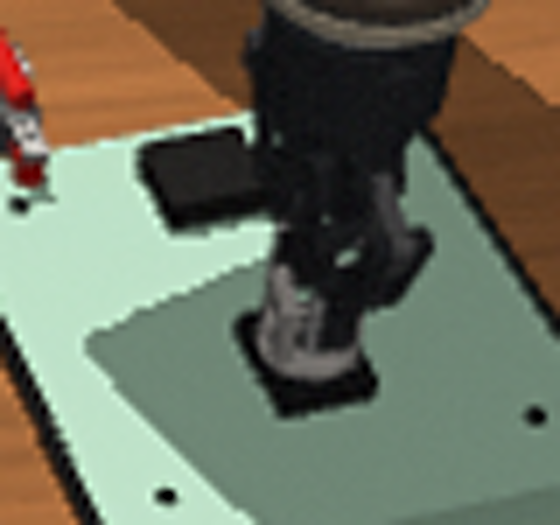

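carry_out:
  series:
    - [0, 0, 0, 0, 0.2]
    - [0, 0, 0, 0, 0.2]
    - [0, 0, 0, 0, 0.2]
  newtons: 40

```text
clock: 5.7
position: [0.532, 0.2578, 0.0098]
ee_rot: [[0.993, 0.118, 0.0], [0.118, -0.993, -0.0], [0.0, 0.0, -1.0]]
contact_force: [-2.7, -4.9, 9.9]
opening: 0.362
```

```bash
python3 - <<'E'
from h import *
plan(.532,.2583,.038,.119); o=ctrl.get_obs(); print(o['moment'],o['position'],o['contact_force'])
E
```

```text
clock 5.7 shift [ 0.  -0.5  3.2] twist -0.0 | F [-2.7 -4.9  9.9] open 0.362 pos [532.  257.8  41.2] yaw 0.119 j6 0.28
[-0.86685947  0.55449925 -0.01760684] [0.53203599 0.25776148 0.00977537] [-2.67955586 -4.88759402  9.94337493]
```

carry_out:
  series:
    - [1, 0, 0, 0, 0.2]
    - [1, 0, 0, 0, 0.2]
    - [1, 0, 0, 0, 0.2]

```text
clock: 6.0
position: [0.5321, 0.2577, 0.0097]
ee_rot: [[0.993, 0.118, -0.001], [0.118, -0.993, -0.001], [-0.001, 0.0, -1.0]]
contact_force: [-7.7, -4.1, 13.0]
opening: 0.367
```

```bash
python3 - <<'E'
from h import *
plan(.532,.2583,.038,.119)
E
```

```text
clock 6.0 shift [-0.  -0.6  3.1] twist -0.0 | F [-7.7 -4.1 13. ] open 0.367 pos [532.1 257.7  41.1] yaw 0.119 j6 0.28
```

```bash
python3 - <<'E'
from h import *
plan(.4855,-.0049,.09,1.23)
E
```

```text
clock 6.0 shift [-77.4 255.2 -48.7] twist -1.111 | F [-7.7 -4.1 13. ] open 0.367 pos [532.1 257.7  41.1] yaw 0.119 j6 0.28
```

carry_out:
  series:
    - [0, 0, 0, 0, 1]
    - [0, 0, -15, 0, 1]
    - [0, 0, -49, 0, 1]
    - [-10, 35, -52, -0.14, 1]
    - [-23, 75, -52, -0.28, 1]
    - [-36, 120, -52, -0.42, 1]
    - [-50, 165, -52, -0.56, 1]
    - [-64, 210, -52, -0.7, 1]
    - [-77.4, 255, -52, -0.84, 1]
    - [-77.4, 255, -52, -0.98, 1]
  newtons: 60

```text
clock: 7.0
position: [0.4862, -0.0071, 0.0619]
ee_rot: [[0.479, 0.878, 0.001], [0.878, -0.479, -0.0], [0.0, 0.001, -1.0]]
contact_force: [0.5, 1.3, 2.0]
opening: 0.998
```

```bash
python3 - <<'E'
from h import *
im,d=shot('scene','scene6'); shot('top','top6')
cv2.imwrite('pics/s6z.png',cv2.resize(im[145:245,220:420],None,fx=4,fy=4,interpolation=cv2.INTER_CUBIC)[:,:,::-1])
for cam in('top','scene'):
    im,d=load(cam+'6'); P=cloud(cam,d)
    X,Y,Z=P[...,0],P[...,1],P[...,2]
    m=(Z>.052)&(Z<.066)&(abs(X-.53)<.04)&(abs(Y-.258)<.04)
    v,u=np.nonzero(m); q=np.array([onz(cam,a,b,.058)[:2] for a,b in zip(u,v)])*1000
    cs=[]
    for s in(q[:,1]>258,q[:,1]<258):
        t=q[s]; c=t.mean(0); w=np.linalg.svd(t-c)[2][0]; w*=np.sign(w[0]); cs.append(c)
        print(cam,len(t),c,'ang',np.arctan2(w[1],w[0]))
    dd=cs[0]-cs[1]; print('mid',(cs[0]+cs[1])/2,'axis ang',np.arctan2(-dd[0],dd[1]),np.hypot(*dd))
plan(.4855,-.0049,.004,1.23)
E
```

```text
top 33 [529.74297742 272.25124722] ang -0.012496007399003755
top 34 [529.87563608 244.64360328] ang 0.051815620620077864
mid [529.80930675 258.44742525] axis ang 0.004805105386904043 27.607962664620736
scene 31 [533.7441086  270.92531166] ang -0.08537476889156016
scene 31 [534.2340615  243.33881461] ang -0.07101706342632777
mid [533.98908505 257.13206314] axis ang 0.01775873857069651 27.59084762903334
clock 7.1 shift [ 0.3 -1.7 89.2] twist -0.159 | F [-0.3  0.8  0.3] open 1.001 pos [486.7  -6.   93.2] yaw 1.071 j6 -1.14
```

View pics/s6z.png

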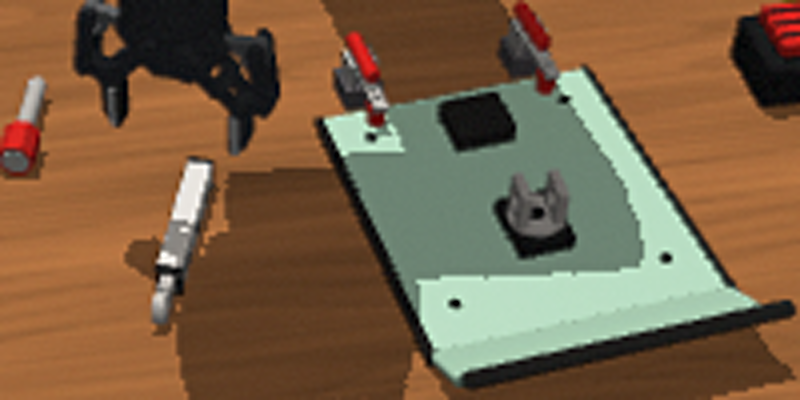

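carry_out:
  series:
    - [0, 0, 20, -0.131, 1]
    - [0, 0, 60, -0.131, 1]
    - [0, 0, 88, -0.131, 1]
    - [0, 0, 88, -0.131, 0.6]
    - [0, 0, 88, -0.131, 0.1]
    - [0, 0, 88, -0.131, 0.1]
    - [0, 0, 88, -0.131, 0.1]
    - [0, 0, 88, -0.131, 0.1]
  newtons: 60

```text
clock: 7.9
position: [0.4874, -0.004, -0.026]
ee_rot: [[0.363, 0.932, 0.002], [0.932, -0.363, -0.0], [0.001, 0.002, -1.0]]
contact_force: [-1.4, 1.0, 17.4]
opening: 0.223
```

```bash
python3 - <<'E'
from h import *
plan(.4855,-.0049,.004,1.23)
E
```

```text
clock 7.9 shift [-1.6 -1.4  1.4] twist -0.03 | F [-1.4  1.  17.4] open 0.223 pos [487.4  -4.    5.4] yaw 1.2 j6 -1.27
```

```bash
python3 - <<'E'
from h import *
plan(.445,.2491,.085,1.671)
E
```

```text
clock 7.9 shift [ 220.5 -131.1  -79.7] twist -0.471 | F [-1.4  1.  17.4] open 0.223 pos [487.4  -4.    5.4] yaw 1.2 j6 -1.27
```

carry_out:
  series:
    - [0, 0, -40, 0, 0.1]
    - [0, 0, -80, 0, 0.1]
    - [37, -22, -80, -0.1, 0.1]
    - [74, -44, -80, -0.2, 0.1]
    - [110, -65, -80, -0.3, 0.1]
    - [147, -87, -80, -0.4, 0.1]
    - [184, -109, -80, -0.47, 0.1]
    - [220.5, -131, -80, -0.47, 0.1]
    - [220.5, -131, -80, -0.47, 0.1]
    - [220.5, -131, -80, -0.47, 0.1]
  newtons: 60

```text
clock: 8.9
position: [0.4438, 0.2499, 0.053]
ee_rot: [[-0.101, 0.995, 0.0], [0.995, 0.101, 0.0], [0.0, 0.0, -1.0]]
contact_force: [0.5, -1.1, -3.5]
opening: 0.223
```

```bash
python3 - <<'E'
from h import *
plan(.445,.2491,.085,1.671)
im,d=shot('scene','scene7'); it,dt=shot('top','top7')
a=cv2.resize(im[140:215,300:390],(480,400),interpolation=cv2.INTER_CUBIC)
b=cv2.resize(it[190:290,150:240],(320,356),interpolation=cv2.INTER_CUBIC)
o=np.zeros((400,800,3),np.uint8); o[:,:480]=a; o[:356,480:]=b
cv2.imwrite('pics/s7z.png',o[:,:,::-1])
plan(.445,.2491,.085,1.671)
E
```

```text
clock 8.9 shift [-0.9  1.1 -0.6] twist 0.001 | F [ 0.5 -1.1 -3.5] open 0.223 pos [443.8 249.9  84.4] yaw 1.672 j6 -1.22
clock 9.0 shift [ 0.6  1.  -0.8] twist -0.002 | F [ 0.3 -0.6 -3. ] open 0.221 pos [444.1 248.4  84.2] yaw 1.669 j6 -1.22
```

View pics/s7z.png

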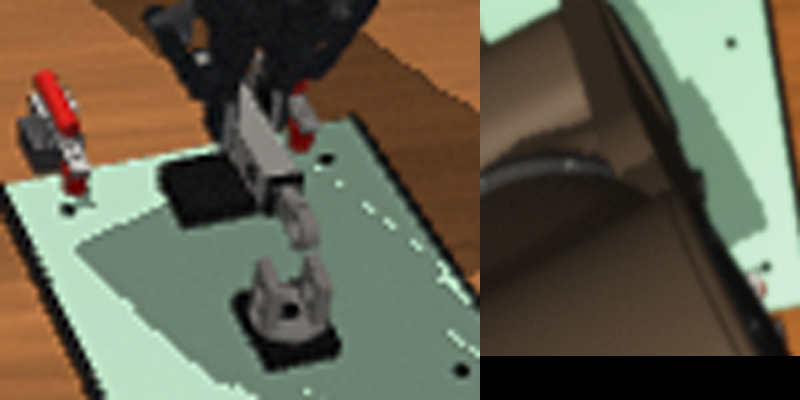

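```bash
python3 - <<'E'
from h import *
im,d=load('scene7'); P=cloud('scene',d)*1000
X,Y,Z=P[...,0],P[...,1],P[...,2]
m=(Z>63)&(Z<125)&(X>470)&(X<580)&(abs(Y-257)<25)
a=.1; t=np.array([444.1,248.6,0])
e=np.array([np.cos(a),np.sin(a),0]); n=np.array([-np.sin(a),np.cos(a),0])
v,u=np.nonzero(m)
for vv in range(v.min(),v.max()+1):
    s=[(uu,int(round((P[vv,uu]-t)@e)),int(round((P[vv,uu]-t)@n)),int(round(Z[vv,uu])),int(im[vv,uu].mean())) for uu in u[v==vv]]
    print(vv,s)
E
```

```text
166 [(np.int64(346), 26, -8, 106, 128)]
167 [(np.int64(346), 30, -10, 106, 111), (np.int64(347), 28, -6, 103, 132), (np.int64(348), 28, -2, 102, 135), (np.int64(349), 28, 1, 102, 132), (np.int64(350), 27, 5, 100, 133), (np.int64(351), 34, 5, 106, 134), (np.int64(352), 32, 9, 103, 139)]
168 [(np.int64(345), 25, -10, 98, 80), (np.int64(346), 27, -8, 99, 70), (np.int64(347), 31, -6, 102, 121), (np.int64(348), 33, -4, 103, 134), (np.int64(349), 35, -2, 104, 135), (np.int64(350), 34, 2, 102, 135), (np.int64(351), 36, 4, 104, 134), (np.int64(352), 40, 5, 107, 133), (np.int64(353), 38, 9, 105, 129)]
169 [(np.int64(346), 30, -9, 97, 77), (np.int64(347), 38, -10, 104, 92), (np.int64(348), 40, -7, 106, 132), (np.int64(349), 37, -3, 102, 135), (np.int64(350), 41, -2, 105, 134), (np.int64(351), 39, 3, 103, 133), (np.int64(352), 40, 6, 103, 133), (np.int64(353), 43, 8, 105, 136)]
170 [(np.int64(346), 31, -9, 95, 62), (np.int64(347), 38, -9, 100, 66), (np.int64(348), 41, -7, 102, 121), (np.int64(349), 44, -6, 105, 134), (np.int64(350), 46, -3, 106, 134), (np.int64(351), 43, 2, 102, 134), (np.int64
[... 4045 characters left out ...]
int64(354), 81, -2, 85, 103), (np.int64(355), 84, 0, 86, 114), (np.int64(356), 96, -4, 98, 82), (np.int64(357), 95, 0, 96, 102), (np.int64(358), 95, 3, 96, 104), (np.int64(359), 98, 5, 98, 107)]
184 [(np.int64(354), 83, -3, 82, 97), (np.int64(355), 87, -1, 85, 107), (np.int64(356), 96, -3, 94, 80), (np.int64(357), 99, -1, 96, 93), (np.int64(358), 98, 3, 94, 95), (np.int64(359), 97, 6, 93, 97)]
185 [(np.int64(354), 87, -4, 83, 95), (np.int64(355), 89, -2, 84, 71), (np.int64(356), 99, -4, 94, 67), (np.int64(357), 99, -1, 92, 79), (np.int64(358), 98, 3, 91, 84)]
186 [(np.int64(355), 92, -3, 83, 71), (np.int64(356), 99, -3, 88, 68), (np.int64(357), 98, 0, 87, 74), (np.int64(358), 99, 3, 87, 94)]
```

carry_out:
  series:
    - [0.3, 2, 0, 0, 0.1]
    - [0.3, 2, 12, 0, 0.1]
    - [0.3, 2, 25, 0, 0.1]
    - [0.3, 2, 35, 0, 0.1]
    - [0.3, 2, 42, 0, 0.1]
    - [0.3, 2, 46, 0, 0.1]
    - [0.3, 2, 48, 0, 0.1]
    - [0.3, 2, 48, 0, 0.1]
  newtons: 60

```text
clock: 9.8
position: [0.4461, 0.2495, 0.0043]
ee_rot: [[-0.099, 0.995, -0.0], [0.995, 0.099, -0.0], [-0.0, -0.0, -1.0]]
contact_force: [-0.5, 0.6, -2.7]
opening: 0.219
```

```bash
python3 - <<'E'
from h import *
plan(.4461,.2492,.0347,1.671)
im,d=shot('scene','scene8')
cv2.imwrite('pics/s8z.png',cv2.resize(im[140:215,310:390],None,fx=7,fy=7,interpolation=cv2.INTER_CUBIC)[:,:,::-1])
E
```

```text
clock 9.8 shift [-0.3 -0.   1. ] twist -0.001 | F [-0.5  0.6 -2.7] open 0.219 pos [446.1 249.5  35.7] yaw 1.67 j6 -1.22
```

View pics/s8z.png

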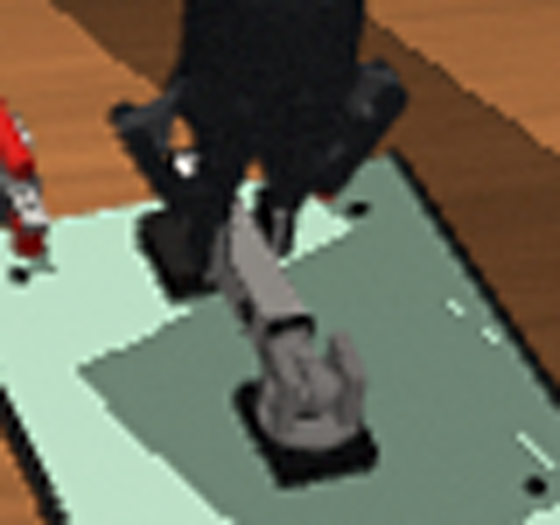

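carry_out:
  series:
    - [0, 0, 1, 0, 0.1]
    - [0, 0, 2, 0, 0.1]
    - [0, 0, 2, 0, 0.1]

```text
clock: 10.15
position: [0.4465, 0.2496, 0.003]
ee_rot: [[-0.099, 0.995, 0.001], [0.995, 0.099, 0.0], [0.0, 0.001, -1.0]]
contact_force: [-0.6, 0.1, 4.9]
opening: 0.219
```

```bash
python3 - <<'E'
from h import *
plan(.5159,-.2302,.075,1.449)
E
```

```text
clock 10.15 shift [-484.3   21.7  -40.7] twist 0.221 | F [-0.6  0.1  4.9] open 0.219 pos [446.5 249.6  34.4] yaw 1.67 j6 -1.22
```

carry_out:
  series:
    - [0, 0, 0, 0, 0.45]
    - [0, 0, 0, 0, 0.6]
    - [0, 0, -5, 0, 0.7]
    - [0, 0, -30, 0, 0.7]
    - [0, 0, -60, 0, 0.7]

```text
clock: 10.65
position: [0.4453, 0.2491, 0.0627]
ee_rot: [[-0.099, 0.995, -0.002], [0.995, 0.099, -0.001], [-0.001, -0.002, -1.0]]
contact_force: [0.6, 1.0, 0.3]
opening: 0.703
```

```bash
python3 - <<'E'
from h import *
plan(.5159,-.2302,.075,1.449)
im,d=shot('scene','scene9')
cv2.imwrite('pics/s9z.png',cv2.resize(im[140:215,310:390],None,fx=7,fy=7,interpolation=cv2.INTER_CUBIC)[:,:,::-1])
E
```

```text
clock 10.65 shift [-483.9   22.9   19.4] twist 0.221 | F [0.6 1.  0.3] open 0.703 pos [445.3 249.1  94.1] yaw 1.67 j6 -1.22
```

View pics/s9z.png

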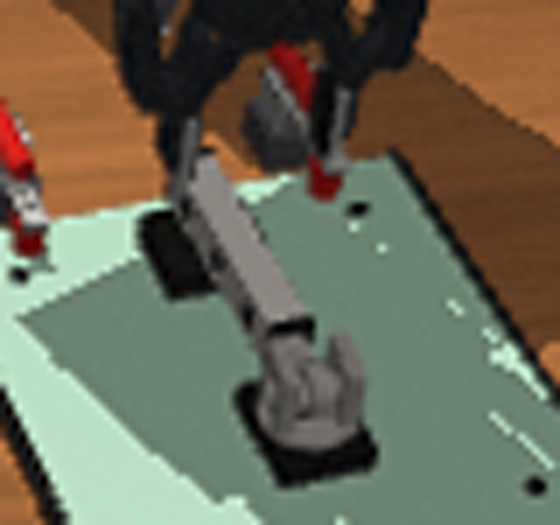

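carry_out:
  series:
    - [-48, 2, 0, 0, 0.7]
    - [-97, 4, 0, 0.05, 0.6]
    - [-145, 7, 0, 0.1, 0.5]
    - [-194, 9, 0, 0.15, 0.5]
    - [-242, 11, 0, 0.2, 0.5]
    - [-290, 13, 0, 0.221, 0.5]
    - [-339, 15, 0, 0.221, 0.5]
    - [-387, 18, 0, 0.221, 0.5]
    - [-436, 20, 0, 0.221, 0.5]
    - [-484, 22, 0, 0.221, 0.5]

```text
clock: 11.7
position: [0.5159, -0.2323, 0.0629]
ee_rot: [[0.122, 0.993, 0.001], [0.993, -0.122, -0.0], [-0.0, 0.001, -1.0]]
contact_force: [0.8, 0.1, -0.6]
opening: 0.498
```

```bash
python3 - <<'E'
from h import *
plan(.5159,-.2302,.014,1.449)
im,d=shot('top','top10')
cv2.imwrite('pics/t10.png',cv2.resize(im[120:320,130:420],None,fx=2.7,fy=2.7,interpolation=cv2.INTER_CUBIC)[:,:,::-1])
im,d=shot('scene','scene10')
cv2.imwrite('pics/s10.png',cv2.resize(im[120:300,130:400],None,fx=2.9,fy=2.9,interpolation=cv2.INTER_CUBIC)[:,:,::-1])
plan(.5159,-.2302,.014,1.449)
E
```

```text
clock 11.7 shift [ 2.1 -0.3 80.3] twist -0.0 | F [ 0.8  0.1 -0.6] open 0.498 pos [ 515.9 -232.3   94.3] yaw 1.449 j6 -1.93
clock 11.8 shift [ 5.5 -2.6 80.4] twist -0.004 | F [ 0.5 -0.1 -0.6] open 0.502 pos [ 517.5 -235.8   94.4] yaw 1.445 j6 -1.92
```

View pics/t10.png

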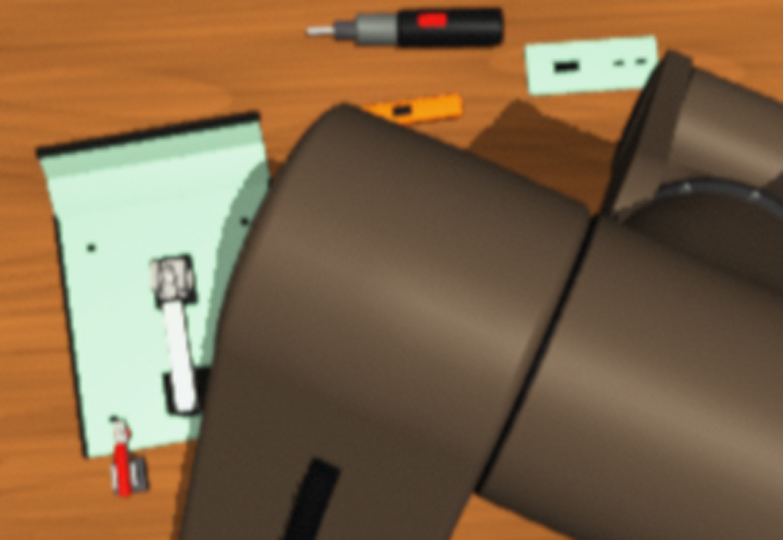

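View pics/s10.png

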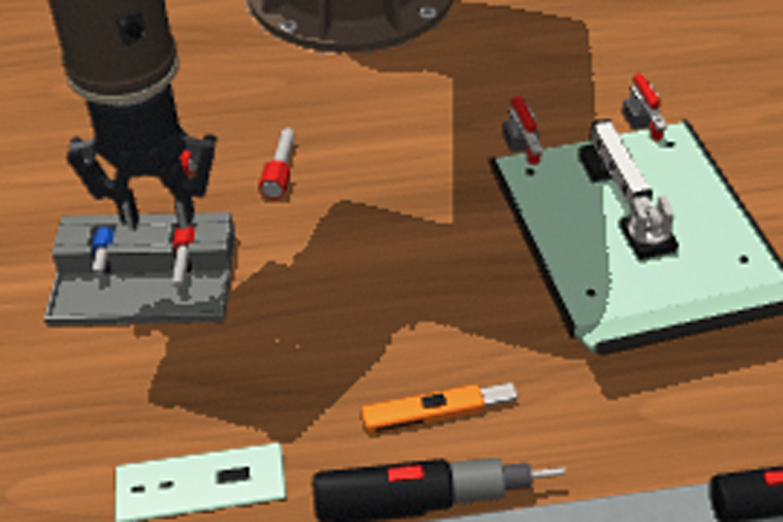

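carry_out:
  series:
    - [0, 0, 20, 0, 0.5]
    - [0, 0, 40, 0, 0.5]
    - [0, 0, 40, 0, 0.5]
    - [0, 0, 40, 0, 0.5]

```text
clock: 12.2
position: [0.5157, -0.2297, 0.0228]
ee_rot: [[0.122, 0.993, -0.001], [0.993, -0.122, 0.0], [0.0, -0.001, -1.0]]
contact_force: [0.9, 0.6, 0.5]
opening: 0.501
```

```bash
python3 - <<'E'
from h import *
plan(.5159,-.2302,.014,1.449)
im,d=shot('scene','scene11')
cv2.imwrite('pics/s11.png',cv2.resize(im[150:240,135:225],None,fx=6,fy=6,interpolation=cv2.INTER_CUBIC)[:,:,::-1])
plan(.5159,-.2302,.014,1.449)
E
```

```text
clock 12.2 shift [-0.5  0.2 40.2] twist -0.0 | F [0.9 0.6 0.5] open 0.501 pos [ 515.7 -229.7   54.2] yaw 1.449 j6 -1.92
clock 12.25 shift [-0.3 -0.3 40.6] twist 0.0 | F [ 0.1 -0.1  0.4] open 0.501 pos [ 516.2 -229.9   54.6] yaw 1.449 j6 -1.92
```

View pics/s11.png

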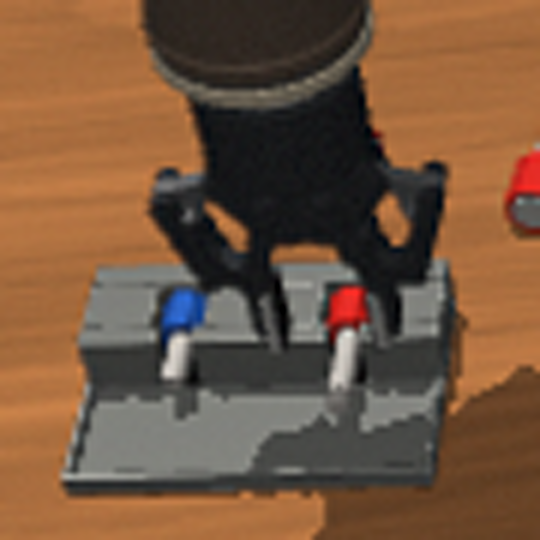

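carry_out:
  series:
    - [0, 0, 20, 0, 0.5]
    - [0, 0, 35, 0, 0.5]
    - [0, 0, 40, 0, 0.5]
    - [0, 0, 40, 0, 0.3]
    - [0, 0, 40, 0, 0]
    - [0, 0, 40, 0, 0]
    - [0, 0, 40, 0, 0]
    - [0, 0, 40, 0, 0]
  newtons: 90

```text
clock: 13.05
position: [0.5163, -0.2302, -0.017]
ee_rot: [[0.122, 0.993, 0.001], [0.993, -0.122, -0.0], [-0.0, 0.001, -1.0]]
contact_force: [0.2, -0.3, 1.9]
opening: 0.093
```

```bash
python3 - <<'E'
from h import *
plan(.5159,-.2302,.014,1.449); print(ctrl.get_obs()['moment'])
im,d=shot('scene','scene12')
cv2.imwrite('pics/s12.png',cv2.resize(im[150:240,135:225],None,fx=6,fy=6,interpolation=cv2.INTER_CUBIC)[:,:,::-1])
E
```

```text
clock 13.05 shift [-0.1 -0.4  0.4] twist -0.0 | F [ 0.2 -0.3  1.9] open 0.093 pos [ 516.3 -230.2   14.4] yaw 1.449 j6 -1.92
[-0.0873324  -0.00622237 -0.01797012]
```

View pics/s12.png

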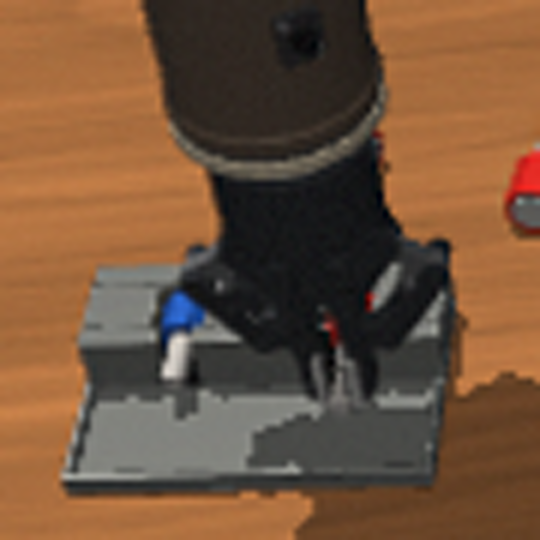

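carry_out:
  series:
    - [0, 0, -4, 0, 0]
    - [0, 0, -10, 0, 0]
    - [0, 0, -20, 0, 0]
    - [0, 0, -40, 0, 0]
    - [0, 0, -60, 0, 0]
    - [0, 0, -60, 0, 0]

```text
clock: 13.7
position: [0.5174, -0.2307, 0.0453]
ee_rot: [[0.122, 0.993, 0.004], [0.993, -0.122, -0.002], [-0.001, 0.004, -1.0]]
contact_force: [-0.3, 0.1, -2.1]
opening: 0.093
```

```bash
python3 - <<'E'
from h import *
plan(.5159,-.2302,.014,1.449); print(ctrl.get_obs()['moment'])
im,d=shot('scene','scene13'); P=cloud('scene',d)*1000
cv2.imwrite('pics/s13.png',cv2.resize(im[130:240,135:245],None,fx=5,fy=5,interpolation=cv2.INTER_CUBIC)[:,:,::-1])
hsv=cv2.cvtColor(im,cv2.COLOR_RGB2HSV)
m=((hsv[...,0]<9)|(hsv[...,0]>172))&(hsv[...,1]>140)&(P[...,2]>45)&(abs(P[...,0]-480)<60)&(abs(P[...,1]+228)<50)
print(m.sum(),P[m].mean(0) if m.any() else '',P[m].min(0),P[m].max(0))
E
```

```text
clock 13.7 shift [ 0.4 -1.8 62.7] twist -0.0 | F [-0.3  0.1 -2.1] open 0.093 pos [ 517.4 -230.7   76.7] yaw 1.449 j6 -1.92
[-0.03485378 -0.13208543 -0.0302644 ]
13 [ 491.88322374 -226.98528709  103.63360207] [ 461.28203438 -237.61807327   82.55513331] [ 529.90826348 -204.08773257  136.30596203]
```

View pics/s13.png

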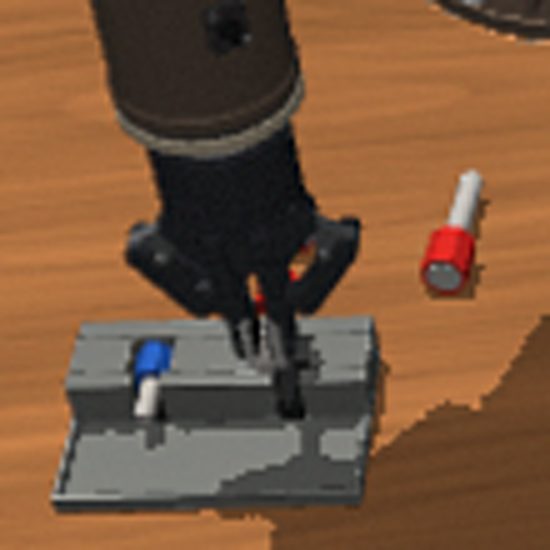

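```bash
python3 - <<'E'
from h import *
plan(.5297,.3037,.11,.05)
E
```

```text
clock 13.75 shift [531.7 -52.2 -35.2] twist 1.399 | F [-0.6  0.4 -2.7] open 0.091 pos [ 516.9 -230.4   75.4] yaw 1.449 j6 -1.92
```

carry_out:
  series:
    - [20, -2, -30, 0.1, 0]
    - [68, -7, -36, 0.24, 0]
    - [116, -11, -36, 0.38, 0]
    - [164, -16, -36, 0.52, 0]
    - [212, -21, -36, 0.66, 0]
    - [260, -26, -36, 0.8, 0]
    - [308, -30, -36, 0.94, 0]
    - [356, -35, -36, 1.08, 0]
    - [404, -40, -36, 1.22, 0]
    - [452, -44, -36, 1.36, 0]

```text
clock: 14.75
position: [0.5256, 0.1854, 0.0778]
ee_rot: [[0.986, 0.168, -0.001], [0.168, -0.986, -0.0], [-0.001, 0.0, -1.0]]
contact_force: [0.7, -0.4, -1.7]
opening: 0.084
```

carry_out:
  series:
    - [2, 40, 0, 0.04, 0]
    - [4, 80, 0, 0.04, 0]
    - [4, 80, 0, 0.04, 0]
    - [4, 80, 0, 0.04, 0]

```text
clock: 15.15
position: [0.5438, 0.1051, 0.0778]
ee_rot: [[0.991, 0.133, -0.001], [0.133, -0.991, -0.0], [-0.001, -0.0, -1.0]]
contact_force: [0.1, 0.3, -1.1]
opening: 0.09
```

```bash
python3 - <<'E'
from h import *
plan(.5297,.3037,.11,.05)
E
```

```text
clock 15.15 shift [  12.3 -198.7   -0.8] twist 0.083 | F [ 0.1  0.3 -1.1] open 0.09 pos [543.8 105.1 109.2] yaw 0.133 j6 0.0
```

carry_out:
  series:
    - [3, -50, 0, 0.083, 0]
    - [6, -100, 0, 0.083, 0]
    - [9, -150, 0, 0.083, 0]
    - [12, -199, 0, 0.083, 0]
    - [12, -199, 0, 0.083, 0]
    - [12, -199, 0, 0.083, 0]

```text
clock: 15.75
position: [0.5283, 0.306, 0.0779]
ee_rot: [[0.999, 0.054, -0.001], [0.054, -0.999, -0.0], [-0.001, 0.0, -1.0]]
contact_force: [-0.7, -0.5, -1.5]
opening: 0.092
```

```bash
python3 - <<'E'
from h import *
im,d=shot('scene','scene14'); P=cloud('scene',d)*1000
plan(.5297,.3037,.012,.05)
cv2.imwrite('pics/s14.png',cv2.resize(im[120:220,310:420],None,fx=6,fy=6,interpolation=cv2.INTER_CUBIC)[:,:,::-1])
hsv=cv2.cvtColor(im,cv2.COLOR_RGB2HSV)
m=((hsv[...,0]<9)|(hsv[...,0]>172))&(hsv[...,1]>140)&(P[...,2]>65)&(abs(P[...,0]-530)<50)&(P[...,1]>310)&(P[...,1]<400)
print(m.sum(),P[m].mean(0),P[m].min(0),P[m].max(0))
E
```

```text
clock 15.8 shift [ 1.2  1.1 97.3] twist 0.003 | F [ 0.2 -0.6 -1.7] open 0.09 pos [528.5 304.8 109.3] yaw 0.053 j6 0.42
60 [532.6631618  349.9903911  122.39313976] [522.52960278 316.88843371 108.0348094 ] [572.93034911 362.83802787 171.30816003]
```

View pics/s14.png

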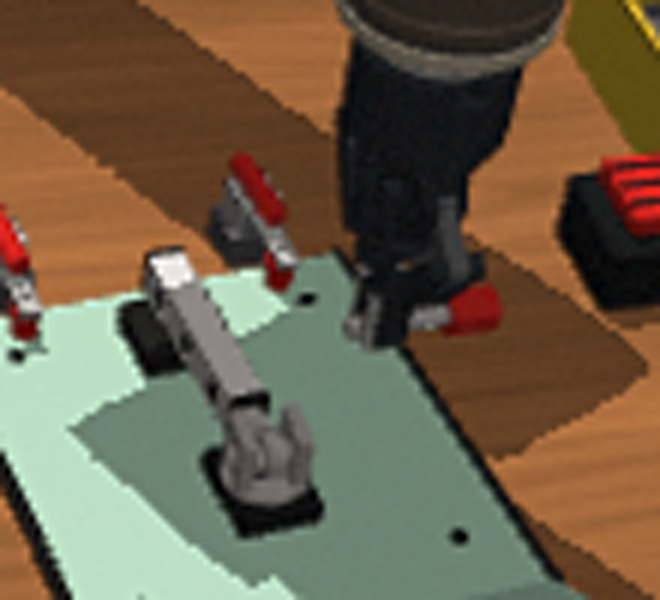

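carry_out:
  series:
    - [1, 1, 30, 0, 0]
    - [1, 1, 60, 0, 0]
    - [1, 1, 80, 0, 0]
    - [1, 1, 90, 0, 0]
    - [1, 1, 94, 0, 0]
    - [1, 1, 95, 0, 0]
    - [1, 1, 96, 0, 0]
    - [1, 1, 96, 0, 0]

```text
clock: 16.6
position: [0.5311, 0.3038, -0.0167]
ee_rot: [[0.999, 0.051, 0.001], [0.051, -0.999, 0.001], [0.001, -0.001, -1.0]]
contact_force: [0.3, -0.4, -1.8]
opening: 0.089
```

```bash
python3 - <<'E'
from h import *
plan(.5297,.3037,.012,.05)
im,d=shot('scene','scene15'); P=cloud('scene',d)*1000
cv2.imwrite('pics/s15.png',cv2.resize(im[140:220,330:420],None,fx=7,fy=7,interpolation=cv2.INTER_CUBIC)[:,:,::-1])
hsv=cv2.cvtColor(im,cv2.COLOR_RGB2HSV)
m=((hsv[...,0]<9)|(hsv[...,0]>172))&(hsv[...,1]>140)&(P[...,2]>5)&(P[...,2]<45)&(abs(P[...,0]-530)<50)&(P[...,1]>310)&(P[...,1]<400)
print(m.sum(),P[m].mean(0),P[m].min(0),P[m].max(0))
E
```

```text
clock 16.6 shift [-1.4 -0.   2.7] twist 0.001 | F [ 0.3 -0.4 -1.8] open 0.089 pos [531.1 303.8  14.7] yaw 0.051 j6 0.42
47 [532.9312495  351.58012708  26.39971973] [498.97858294 336.50460613   8.66331837] [541.73746538 376.59692972  35.78429837]
```

View pics/s15.png

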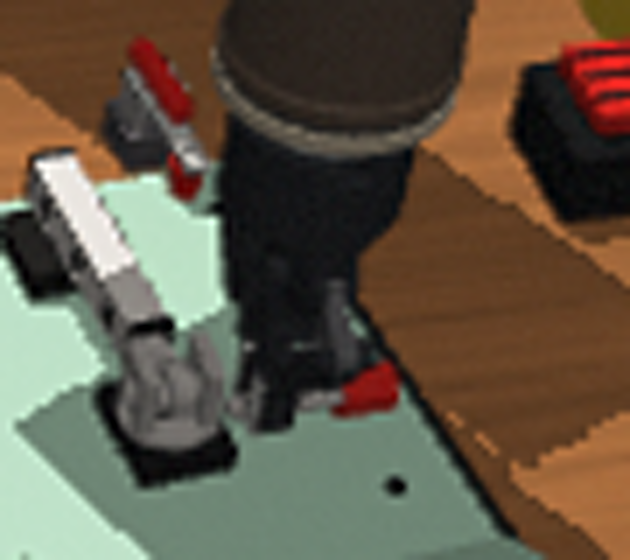

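Still free; lower in 1 mm steps.

carry_out:
  series:
    - [0, 0, 1, 0, 0]
    - [0, 0, 2, 0, 0]
    - [0, 0, 2.5, 0, 0]
    - [0, 0, 2.5, 0, 0]

```text
clock: 17.05
position: [0.5309, 0.3036, -0.0196]
ee_rot: [[0.999, 0.052, 0.001], [0.052, -0.999, 0.0], [0.001, -0.0, -1.0]]
contact_force: [-0.3, -2.4, 6.4]
opening: 0.088
```

```bash
python3 - <<'E'
from h import *
plan(.5297,.3037,.012,.05);print(ctrl.get_obs()['moment'])
E
```

```text
clock 17.05 shift [-1.2 -0.2 -0.2] twist 0.002 | F [-0.3 -2.4  6.4] open 0.088 pos [530.9 303.6  11.8] yaw 0.052 j6 0.42
[-0.30110154 -0.0230256   0.00225964]
```

carry_out:
  series:
    - [0, 0, 0, 0, 0.3]
    - [0, 0, 0, 0, 0.5]
    - [0, 0, -20, 0, 0.55]
    - [0, 0, -55, 0, 0.55]
    - [0, -48, -55, 0, 0.55]
    - [0, -48, -55, 0, 0.55]
    - [0, -48, -55, 0, 0.55]

```text
clock: 17.75
position: [0.5278, 0.3524, 0.035]
ee_rot: [[0.999, 0.053, 0.0], [0.053, -0.999, 0.0], [0.0, -0.0, -1.0]]
contact_force: [-0.9, 0.0, -0.8]
opening: 0.55
```

```bash
python3 - <<'E'
from h import *
im,d=shot('scene','scene16'); P=cloud('scene',d)*1000
plan(.5297,.3537,.012,.05)
cv2.imwrite('pics/s16.png',cv2.resize(im[140:220,330:420],None,fx=7,fy=7,interpolation=cv2.INTER_CUBIC)[:,:,::-1])
hsv=cv2.cvtColor(im,cv2.COLOR_RGB2HSV)
m=((hsv[...,0]<9)|(hsv[...,0]>172))&(hsv[...,1]>140)&(P[...,2]>12)&(P[...,2]<45)&(abs(P[...,0]-530)<50)&(P[...,1]>310)&(P[...,1]<400)
print(m.sum(),P[m].mean(0),P[m].min(0),P[m].max(0))
v,u=np.nonzero(m)
for vv in sorted(set(v)): print(vv,[(int(uu),*map(int,P[vv,uu].round())) for uu in u[v==vv]])
E
```

```text
clock 17.8 shift [ 2.3 -2.1 54.1] twist 0.002 | F [ 0.4  0.3 -0.6] open 0.547 pos [527.6 351.5  66.1] yaw 0.052 j6 0.49
55 [533.58368503 347.85613975  26.77975453] [519.02389089 334.89165073  13.88990079] [541.30799091 360.93956509  33.84924322]
192 [(382, 519, 354, 26), (383, 524, 354, 31), (384, 527, 356, 33), (385, 525, 360, 32)]
193 [(377, 524, 336, 29), (378, 527, 337, 32), (379, 527, 340, 32), (380, 526, 344, 30), (381, 529, 346, 33), (382, 528, 350, 31), (383, 528, 353, 31), (384, 527, 357, 29), (385, 527, 360, 29)]
194 [(378, 533, 335, 34), (379, 531, 339, 32), (380, 532, 342, 32), (381, 532, 345, 32), (382, 531, 349, 30), (383, 531, 352, 30), (384, 532, 355, 30), (385, 534, 357, 31)]
195 [(379, 534, 338, 31), (380, 534, 341, 30), (381, 533, 345, 28), (382, 534, 348, 29), (383, 535, 351, 30), (384, 534, 355, 28), (385, 536, 357, 29)]
196 [(379, 537, 337, 30), (380, 534, 342, 26), (381, 534, 346, 25), (382, 535, 348, 26), (383, 537, 351, 27), (384, 536, 354, 26), (385, 536, 357, 25), (386, 536, 361, 24)]
197 [(379, 537, 338, 25), (380, 537, 341, 25), (381, 539, 344, 26), (382, 540, 346, 27), (383, 540, 350, 26), (384, 538, 354, 23), (385, 541, 356, 26), (386, 539, 360, 23)]
198 [(378, 532, 339, 15), (379, 540, 337, 23), (380, 539, 341, 22), (381, 537, 346, 19), (382, 540, 347, 22), (383, 539, 351, 20), (384, 537, 355, 18), (385, 538, 358, 18)]
199 [(378, 535, 338, 14), (379, 541, 338, 20), (380, 537, 343, 16)]
```

View pics/s16.png

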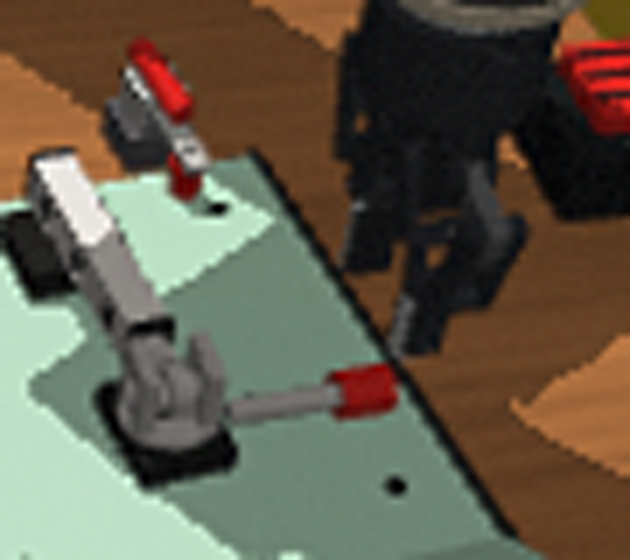

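carry_out:
  series:
    - [0, 0, 25, 0, 0.55]
    - [0, 0, 45, 0, 0.55]
    - [0, 0, 54, 0, 0.5]
    - [0, 0, 54, 0, 0.4]

```text
clock: 18.2
position: [0.5271, 0.3503, -0.0204]
ee_rot: [[0.999, 0.051, -0.003], [0.051, -0.999, -0.002], [-0.003, 0.001, -1.0]]
contact_force: [0.1, 0.5, 0.9]
opening: 0.398
```

```bash
python3 - <<'E'
from h import *
plan(.530,.3522,.012,.05)
E
```

```text
clock 18.2 shift [ 3.  -1.8 -1. ] twist 0.001 | F [0.1 0.5 0.9] open 0.398 pos [527.1 350.3  11. ] yaw 0.051 j6 0.49
```

carry_out:
  series:
    - [2.5, -1.5, -0.5, 0, 0.4]
    - [2.5, -1.5, -0.5, 0, 0.3]
    - [2.5, -1.5, -0.5, 0, 0.1]
    - [2.5, -1.5, -0.5, 0, 0.1]
    - [2.5, -1.5, -0.5, 0, 0.1]
    - [2.5, -1.5, -0.5, 0, 0.1]
  newtons: 80

```text
clock: 18.8
position: [0.5314, 0.3536, -0.0172]
ee_rot: [[0.999, 0.052, 0.002], [0.052, -0.999, 0.001], [0.002, -0.001, -1.0]]
contact_force: [0.2, -1.3, 4.6]
opening: 0.228
```

```bash
python3 - <<'E'
from h import *
o=ctrl.get_obs()
n=np.array([-np.sin(.05),np.cos(.05)]); f=np.array([.532,.2578])
t=f+n*(o['position'][1]-f[1])/n[1]; print(t)
plan(t[0],t[1],.034,.05); print(o['moment'])
E
```

```text
[0.5272079  0.35356213]
clock 18.8 shift [ -4.1  -0.2 -19.8] twist 0.002 | F [ 0.2 -1.3  4.6] open 0.228 pos [531.4 353.6  14.2] yaw 0.052 j6 0.49
[-0.18977857 -0.02618266 -0.02107051]
```

carry_out:
  series:
    - [0, 0, -8, 0, 0.1]
    - [-2, 0, -18, 0, 0.1]
    - [-4, 0, -22, 0, 0.1]
    - [-4, 0, -22, 0, 0.1]
    - [-4, 0, -22, 0, 0.1]
    - [-4, 0, -22, 0, 0.1]

```text
clock: 19.4
position: [0.5263, 0.3529, 0.0033]
ee_rot: [[0.999, 0.052, -0.0], [0.052, -0.999, -0.0], [-0.0, 0.0, -1.0]]
contact_force: [-1.0, 1.0, -2.1]
opening: 0.232
```

```bash
python3 - <<'E'
from h import *
o=ctrl.get_obs()
plan(.5272,.3536,.0362,.05); print(o['moment'])
im,d=shot('scene','scene17'); P=cloud('scene',d)*1000
it,dt=shot('top','top17')
plan(.5272,.3536,.0362,.05)
cv2.imwrite('pics/s17.png',cv2.resize(im[150:220,340:410],None,fx=8,fy=8,interpolation=cv2.INTER_CUBIC)[:,:,::-1])
# shank points
m=(P[...,2]>30)&(P[...,2]<60)&(abs(P[...,0]-529)<25)&(P[...,1]>283)&(P[...,1]<350)
v,u=np.nonzero(m)
for uu in sorted(set(u)): print(uu,[(int(vv),*map(int,P[vv,uu].round())) for vv in v[u==uu]])
E
```

```text
clock 19.4 shift [ 0.9 -0.7 -1.5] twist 0.002 | F [-1.   1.  -2.1] open 0.232 pos [526.3 352.9  34.7] yaw 0.052 j6 0.49
[-0.00188183  0.0350296   0.01719959]
clock 19.5 shift [ 0.9 -0.7 -1.6] twist 0.002 | F [-0.3  0.1 -2.1] open 0.227 pos [526.3 352.9  34.6] yaw 0.052 j6 0.49
362 [(193, 525, 286, 39)]
363 [(192, 533, 285, 50), (193, 531, 287, 44), (194, 534, 286, 43)]
364 [(192, 529, 290, 46), (193, 534, 289, 46), (194, 537, 288, 45), (195, 534, 290, 38)]
365 [(191, 525, 294, 46), (192, 529, 293, 46), (193, 533, 292, 45), (194, 533, 293, 41)]
366 [(191, 525, 297, 45), (192, 531, 296, 46), (193, 531, 296, 43), (194, 534, 295, 42)]
367 [(191, 525, 301, 44), (192, 532, 298, 48), (193, 532, 299, 43), (194, 533, 299, 40)]
368 [(191, 524, 304, 43), (192, 530, 303, 44), (193, 532, 302, 43), (194, 535, 301, 41)]
369 [(191, 529, 306, 47), (192, 530, 306, 44), (193, 536, 304, 46), (194, 534, 305, 40)]
370 [(191, 529, 308, 47), (192, 527, 310, 40), (193, 533, 308, 43), (194, 533, 309, 38)]
371 [(191, 530, 311, 48), (192, 528, 313, 42), (193, 534, 311, 43), (194, 532, 313, 36)]
372 [(190, 522, 
[... 1269 characters left out ...]
2), (188, 527, 343, 52), (189, 530, 342, 52), (190, 531, 342, 48), (191, 535, 341, 48), (192, 538, 340, 46), (193, 536, 342, 41), (194, 540, 341, 40)]
382 [(187, 523, 348, 52), (188, 527, 346, 53), (189, 537, 341, 58), (190, 537, 342, 54), (191, 541, 341, 54), (192, 541, 342, 49), (193, 542, 342, 46), (194, 543, 343, 42), (195, 545, 342, 41)]
383 [(190, 543, 342, 60), (191, 542, 344, 54), (192, 543, 344, 51), (193, 541, 346, 44), (194, 542, 346, 41), (195, 542, 347, 37)]
384 [(191, 545, 346, 56), (192, 549, 344, 57), (193, 549, 345, 53), (194, 549, 346, 48), (195, 550, 346, 45)]
385 [(192, 546, 349, 53), (193, 550, 347, 53), (194, 550, 349, 48)]
386 [(192, 552, 349, 59), (193, 552, 350, 55)]
```

View pics/s17.png

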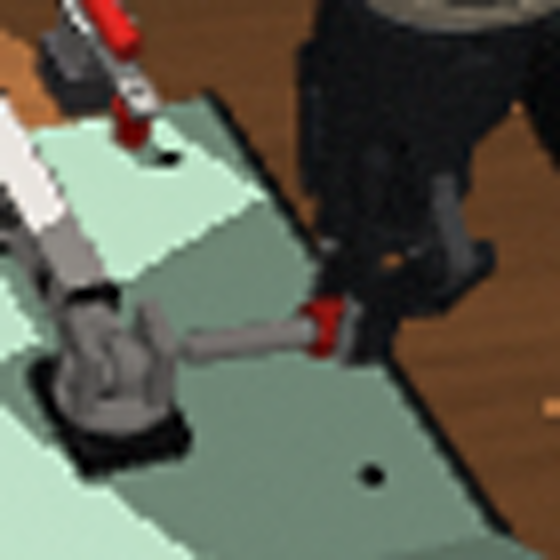

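```bash
python3 - <<'E'
from h import *
im,d=load('scene17'); P=cloud('scene',d)*1000
m=(P[...,2]>34)&(P[...,2]<52)&(abs(P[...,0]-529)<12)&(P[...,1]>285)&(P[...,1]<330)
q=P[m]; A=np.c_[q[:,1]-310,np.ones(len(q))]
for k in(0,2): print(k,np.linalg.lstsq(A,q[:,k],rcond=None)[0])
# fork ears now, top & scene
for cam in('top17','scene17'):
    c=cam[:-2]; im,d=load(cam); P=cloud(c,d); X,Y,Z=P[...,0],P[...,1],P[...,2]
    mm=(Z>.057)&(Z<.066)&(abs(X-.53)<.03)&(abs(Y-.258)<.03)
    q=P[mm]*1000; print(cam,mm.sum(), [ (q[s].mean(0).round(1),s.sum()) for s in (q[:,1]>262,q[:,1]<254)])
cv2.imwrite('pics/t17.png',cv2.resize(load('top17')[0][190:300,140:260],None,fx=5,fy=5,interpolation=cv2.INTER_CUBIC)[:,:,::-1])
E
```

```text
0 [-2.59233824e-02  5.30743753e+02]
2 [9.21111420e-03 4.38404849e+01]
top17 44 [(array([530.9, 271.9,  59.6]), np.int64(21)), (array([530. , 244.7,  59.8]), np.int64(23))]
scene17 36 [(array([534. , 271.6,  59.1]), np.int64(20)), (array([530.8, 244.5,  58.3]), np.int64(16))]
```

View pics/t17.png

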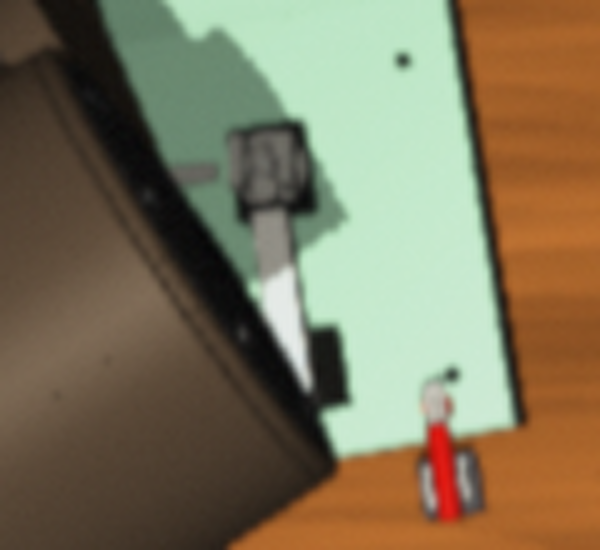

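carry_out:
  series:
    - [3, 0, -2, 0.03, 0.1]
    - [5.7, 0.3, -2, 0.052, 0.1]
    - [5.7, 0.3, -2, 0.052, 0.1]
    - [5.7, 0.3, -2, 0.052, 0.1]

```text
clock: 19.9
position: [0.5323, 0.3529, 0.0054]
ee_rot: [[1.0, -0.001, -0.0], [-0.001, -1.0, -0.0], [-0.0, 0.0, -1.0]]
contact_force: [-0.3, -0.1, -1.9]
opening: 0.229
```

```bash
python3 - <<'E'
from h import *
plan(.532,.3529,.0366,.0)
im,d=shot('scene','scene18'); P=cloud('scene',d)*1000
it,dt=shot('top','top18')
plan(.532,.3529,.0366,.0)
m=(P[...,2]>34)&(P[...,2]<54)&(abs(P[...,0]-534)<12)&(P[...,1]>285)&(P[...,1]<330)
q=P[m]; A=np.c_[q[:,1]-310,np.ones(len(q))]
for k in(0,2): print(k,np.linalg.lstsq(A,q[:,k],rcond=None)[0])
cv2.imwrite('pics/s18.png',cv2.resize(im[165:220,335:395],None,fx=10,fy=10,interpolation=cv2.INTER_CUBIC)[:,:,::-1])
E
```

```text
clock 19.9 shift [-0.3 -0.   0.2] twist -0.001 | F [-0.3 -0.1 -1.9] open 0.229 pos [532.3 352.9  36.8] yaw -0.001 j6 0.54
clock 20.0 shift [-0.1 -0.   0.2] twist -0.0 | F [-0.3  0.3 -1.9] open 0.229 pos [532.1 352.9  36.8] yaw -0.0 j6 0.54
0 [-1.70394925e-02  5.34432551e+02]
2 [3.00653410e-02 4.61016581e+01]
```

View pics/s18.png

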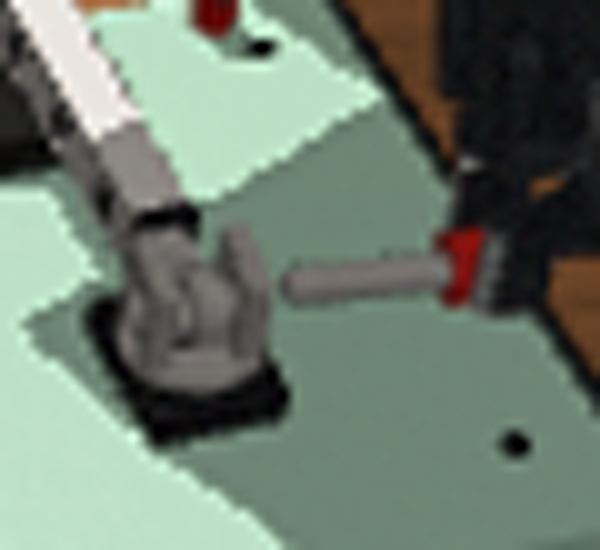

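carry_out:
  series:
    - [0, 4, 0, 0, 0.1]
    - [0, 8, 0, 0, 0.1]
    - [0, 10, 0, 0, 0.1]
    - [0, 12, 0, 0, 0.1]
    - [0, 13, 0, 0, 0.1]

```text
clock: 20.5
position: [0.5322, 0.3396, 0.0055]
ee_rot: [[1.0, -0.001, -0.0], [-0.001, -1.0, -0.0], [-0.0, 0.0, -1.0]]
contact_force: [-0.3, 0.7, -1.9]
opening: 0.235
```

carry_out:
  series:
    - [0, 1, 0, 0, 0.1]
    - [0, 2, 0, 0, 0.1]
    - [0, 3, 0, 0, 0.1]

```text
clock: 20.8
position: [0.5322, 0.337, 0.0055]
ee_rot: [[1.0, -0.0, 0.0], [-0.0, -1.0, 0.0], [0.0, -0.0, -1.0]]
contact_force: [0.2, -0.0, -1.5]
opening: 0.227
```

carry_out:
  series:
    - [0, 1, 0, 0, 0.1]
    - [0, 2, 0, 0, 0.1]
    - [0, 3, 0, 0, 0.1]
    - [0, 4, 0, 0, 0.1]

```text
clock: 21.2
position: [0.5322, 0.3329, 0.0055]
ee_rot: [[1.0, -0.0, 0.0], [-0.0, -1.0, 0.0], [0.0, -0.0, -1.0]]
contact_force: [-0.1, -0.1, -1.8]
opening: 0.23
```

```bash
python3 - <<'E'
from h import *
plan(.532,.3529,.0366,.0); print(ctrl.get_obs()['moment'])
im,d=shot('scene','scene19')
cv2.imwrite('pics/s19.png',cv2.resize(im[165:220,335:395],None,fx=10,fy=10,interpolation=cv2.INTER_CUBIC)[:,:,::-1])
E
```

```text
clock 21.2 shift [ -0.2 -20.    0.3] twist -0.0 | F [-0.1 -0.1 -1.8] open 0.23 pos [532.2 332.9  36.9] yaw -0.0 j6 0.51
[-0.00411118 -0.02027084 -0.02727101]
```

View pics/s19.png

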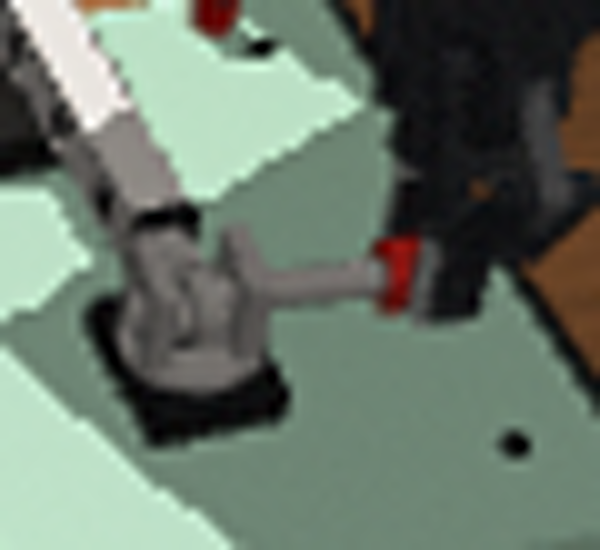

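carry_out:
  series:
    - [0, 1.5, 0, 0, 0.1]
    - [0, 3, 0, 0, 0.1]
    - [0, 4.5, 0, 0, 0.1]
    - [0, 6, 0, 0, 0.1]

```text
clock: 21.65
position: [0.5322, 0.3269, 0.0055]
ee_rot: [[1.0, -0.0, 0.0], [-0.0, -1.0, 0.0], [0.0, -0.0, -1.0]]
contact_force: [0.1, 0.7, -2.3]
opening: 0.231
```

carry_out:
  series:
    - [0, 1, 0, 0, 0.1]
    - [0, 2, 0, 0, 0.1]
    - [0, 3, 0, 0, 0.1]

```text
clock: 21.95
position: [0.5323, 0.3238, 0.0055]
ee_rot: [[1.0, -0.0, 0.0], [-0.0, -1.0, -0.0], [0.0, 0.0, -1.0]]
contact_force: [1.6, -0.1, -2.6]
opening: 0.233
```

carry_out:
  series:
    - [0, 1, 0, 0, 0.1]
    - [0, 2, 0, 0, 0.1]
    - [0, 3, 0, 0, 0.1]

```text
clock: 22.25
position: [0.5323, 0.3209, 0.0055]
ee_rot: [[1.0, -0.0, 0.0], [-0.0, -1.0, 0.0], [0.0, -0.0, -1.0]]
contact_force: [0.8, 1.4, -2.9]
opening: 0.231
```

carry_out:
  series:
    - [0, 1, 0, 0, 0.1]
    - [0, 2, 0, 0, 0.1]
    - [0, 3, 0, 0, 0.1]
    - [0, 4, 0, 0, 0.1]

```text
clock: 22.65
position: [0.5323, 0.3169, 0.0055]
ee_rot: [[1.0, -0.0, 0.0], [-0.0, -1.0, 0.0], [0.0, -0.0, -1.0]]
contact_force: [1.6, 2.2, -4.0]
opening: 0.229
```

carry_out:
  series:
    - [0, 1, 0, 0, 0.1]
    - [0, 2, 0, 0, 0.1]
    - [0, 3, 0, 0, 0.1]

```text
clock: 22.95
position: [0.5322, 0.3139, 0.0055]
ee_rot: [[1.0, -0.0, 0.0], [-0.0, -1.0, 0.0], [0.0, -0.0, -1.0]]
contact_force: [2.6, 2.4, -3.9]
opening: 0.229
```

carry_out:
  series:
    - [0, 1, 0, 0, 0.1]
    - [0, 2, 0, 0, 0.1]
    - [0, 3, 0, 0, 0.1]

```text
clock: 23.25
position: [0.5322, 0.3109, 0.0055]
ee_rot: [[1.0, -0.0, 0.0], [-0.0, -1.0, 0.0], [0.0, -0.0, -1.0]]
contact_force: [2.0, 2.3, -3.9]
opening: 0.231
```

carry_out:
  series:
    - [0, 1, 0, 0, 0.1]
    - [0, 2, 0, 0, 0.1]
    - [0, 3, 0, 0, 0.1]
    - [0, 4, 0, 0, 0.1]

```text
clock: 23.65
position: [0.5322, 0.3069, 0.0055]
ee_rot: [[1.0, -0.0, -0.0], [-0.0, -1.0, -0.0], [-0.0, 0.0, -1.0]]
contact_force: [2.4, 2.8, -4.6]
opening: 0.227
```

carry_out:
  series:
    - [0, 1, 0, 0, 0.1]
    - [0, 2, 0, 0, 0.1]
    - [0, 3, 0, 0, 0.1]
    - [0, 4, 0, 0, 0.1]

```text
clock: 24.05
position: [0.5322, 0.3029, 0.0055]
ee_rot: [[1.0, -0.0, 0.0], [-0.0, -1.0, -0.0], [0.0, 0.0, -1.0]]
contact_force: [3.1, 3.0, -4.7]
opening: 0.23
```

carry_out:
  series:
    - [0, 1, 0, 0, 0.1]
    - [0, 2, 0, 0, 0.1]
    - [0, 3, 0, 0, 0.1]

```text
clock: 24.35
position: [0.5322, 0.2999, 0.0055]
ee_rot: [[1.0, -0.0, 0.0], [-0.0, -1.0, 0.0], [0.0, -0.0, -1.0]]
contact_force: [2.9, 2.4, -5.1]
opening: 0.23
```

```bash
python3 - <<'E'
from h import *
plan(.532,.2915,.0366,.0); print(ctrl.get_obs()['moment'])
im,d=shot('scene','scene20')
cv2.imwrite('pics/s20.png',cv2.resize(im[165:220,335:395],None,fx=10,fy=10,interpolation=cv2.INTER_CUBIC)[:,:,::-1])
E
```

```text
clock 24.35 shift [-0.2  8.4  0.3] twist -0.0 | F [ 2.9  2.4 -5.1] open 0.23 pos [532.2 299.9  36.9] yaw -0.0 j6 0.46
[ 0.60336851 -0.45896685  0.15213467]
```

View pics/s20.png

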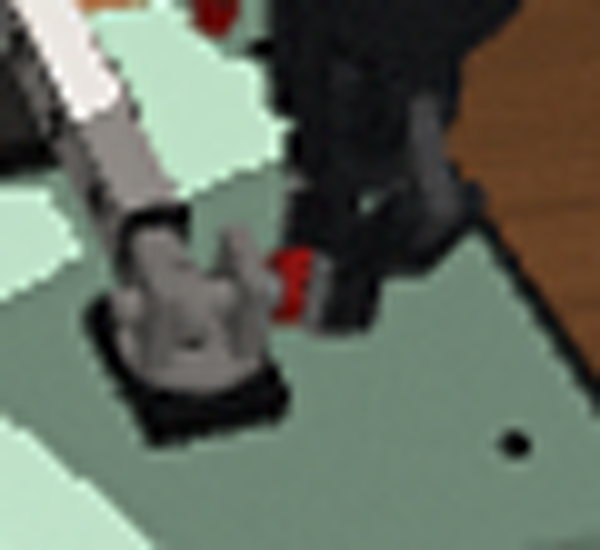

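carry_out:
  series:
    - [0, 1, 0, 0, 0.1]
    - [0, 2, 0, 0, 0.1]
    - [0, 3, 0, 0, 0.1]
    - [0, 4, 0, 0, 0.1]

```text
clock: 24.8
position: [0.5321, 0.2959, 0.0055]
ee_rot: [[1.0, -0.0, -0.0], [-0.0, -1.0, -0.0], [-0.0, 0.0, -1.0]]
contact_force: [2.2, 2.7, -4.5]
opening: 0.228
```

carry_out:
  series:
    - [0, 1, 0, 0, 0.1]
    - [0, 2, 0, 0, 0.1]
    - [0, 2, 0, 0, 0.1]

```text
clock: 25.1
position: [0.5321, 0.2937, 0.0055]
ee_rot: [[1.0, -0.0, -0.0], [-0.0, -1.0, -0.0], [-0.0, 0.0, -1.0]]
contact_force: [2.6, 0.9, -3.5]
opening: 0.232
```

carry_out:
  series:
    - [0, 1, 0, 0, 0.1]
    - [0, 2, 0, 0, 0.1]
    - [0, 2, 0, 0, 0.1]

```text
clock: 25.4
position: [0.5322, 0.2932, 0.0056]
ee_rot: [[1.0, -0.001, 0.001], [-0.001, -1.0, 0.002], [0.001, -0.002, -1.0]]
contact_force: [-1.0, 14.8, -4.8]
opening: 0.229
```

```bash
python3 - <<'E'
from h import *
plan(.532,.2915,.0366,.0); print(ctrl.get_obs()['moment'])
im,d=shot('scene','scene21'); shot('top','top21')
cv2.imwrite('pics/s21.png',cv2.resize(im[165:220,335:395],None,fx=10,fy=10,interpolation=cv2.INTER_CUBIC)[:,:,::-1])
E
```

```text
clock 25.4 shift [-0.2  1.7  0.4] twist -0.001 | F [-1.  14.8 -4.8] open 0.229 pos [532.2 293.2  37. ] yaw -0.001 j6 0.45
[2.46424043 0.10948935 0.02631008]
```

View pics/s21.png

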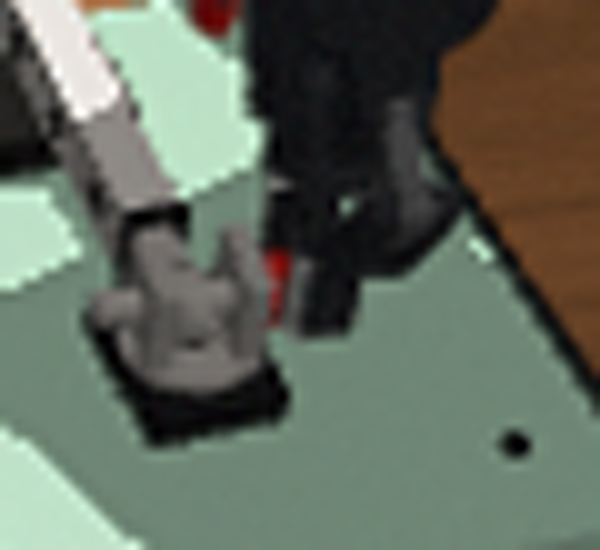

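carry_out:
  series:
    - [0, -1.2, 0, 0, 0.1]
    - [0, -1.2, 0, 0, 0.1]
    - [0, -1.2, 0, 0, 0.35]
    - [0, -1.2, 0, 0, 0.5]
    - [0, -1.2, 0, 0, 0.55]
    - [0, -1.2, -15, 0, 0.55]
    - [0, -1.2, -50, 0, 0.55]
    - [0, -30, -90, 0, 0.55]
    - [-30, -70, -110, 0, 0.55]
    - [-60, -110, -120, 0, 0.55]

```text
clock: 26.5
position: [0.476, 0.3995, 0.1281]
ee_rot: [[1.0, -0.003, 0.003], [-0.003, -1.0, 0.002], [0.003, -0.002, -1.0]]
contact_force: [0.9, 0.8, -0.3]
opening: 0.55
```

carry_out:
  series:
    - [-40, -30, -30, 0, 0.55]
    - [-80, -60, -60, 0, 0.55]
    - [-100, -90, -60, 0, 0.55]
    - [-100, -90, -60, 0, 0.55]

```text
clock: 26.9
position: [0.372, 0.4927, 0.1878]
ee_rot: [[1.0, 0.003, 0.002], [0.003, -1.0, 0.004], [0.002, -0.004, -1.0]]
contact_force: [1.6, -0.7, -0.1]
opening: 0.552
```

```bash
python3 - <<'E'
from h import *
plan(.532,.2915,.0366,.0)
im,d=shot('scene','scene22'); it,dt=shot('top','top22')
cv2.imwrite('pics/s22.png',cv2.resize(im[145:225,310:400],None,fx=8,fy=7.5,interpolation=cv2.INTER_CUBIC)[:,:,::-1])
cv2.imwrite('pics/t22.png',cv2.resize(it[190:300,140:260],None,fx=5,fy=5,interpolation=cv2.INTER_CUBIC)[:,:,::-1])
for cam,d,i in(('scene',d,im),('top',dt,it)):
    P=cloud(cam,d)*1000; hsv=cv2.cvtColor(i,cv2.COLOR_RGB2HSV); Z=P[...,2]
    m=((hsv[...,0]<9)|(hsv[...,0]>172))&(hsv[...,1]>120)&(abs(P[...,0]-530)<40)&(abs(P[...,1]-285)<40)
    q=P[m]; print(cam,'red',m.sum(),q.mean(0).round(1),np.percentile(q[:,1],[3,97]).round(1),np.percentile(q[:,0],[3,97]).round(1))
    a=.119; f=np.array([532,257.8,43]); ex=np.array([np.cos(a),np.sin(a),0]); ey=np.array([-np.sin(a),np.cos(a),0])
    b=((P-f)@ex); c=((P-f)@ey)
    mb=(b<-28)&(b>-170)&(abs(c)<25)&(Z>48)&(Z<65)
    k=np.polyfit(b[mb],c[mb],1); kz=np.polyfit(b[mb],Z[mb],1); print('bar lateral slope',k,'z',kz,'tail',b[mb].min(),b[mb].max(), mb.sum())
    # nose side
    mn=(abs(b)<12)&(c<-20)&(c>-50)&(Z>33)&(Z<55); 
    if mn.sum(): print('nose',mn.sum(),b[mn].mean(),c[mn].min(),c[mn].max(),Z[mn].mean())
    g=m; print('grip in fork: x',b[g].mean(),'y',np.percentile(c[g],[3,50,97]))
E
```

```text
clock 26.9 shift [158.9 202.5 182. ] twist 0.003 | F [ 1.6 -0.7 -0.1] open 0.552 pos [372.  492.7 219.2] yaw 0.003 j6 0.87
scene red 44 [537.9 290.1  46.6] [280.2 299.9] [529.4 543.9]
bar lateral slope [-0.03929356 -4.40036764] z [3.53989576e-03 5.39662769e+01] tail -150.80660735877453 -28.584301063626597 183
nose 16 0.22962718196430165 -31.606481506710338 -20.17232452018475 46.20672906083398
grip in fork: x 9.678324506495855 y [21.13688346 30.97209276 41.39353182]
top red 57 [529.6 290.6  49.4] [279.7 302.3] [521.1 539.5]
bar lateral slope [-0.03139013 -1.41084953] z [-6.44927005e-03  5.37399869e+01] tail -151.608186478395 -28.88311808666462 312
nose 14 -4.858966384114464 -29.363169143624813 -20.54690878736196 48.69040092548435
grip in fork: x 1.4811565008417413 y [21.84551552 32.72963949 44.27184143]
```

View pics/s22.png

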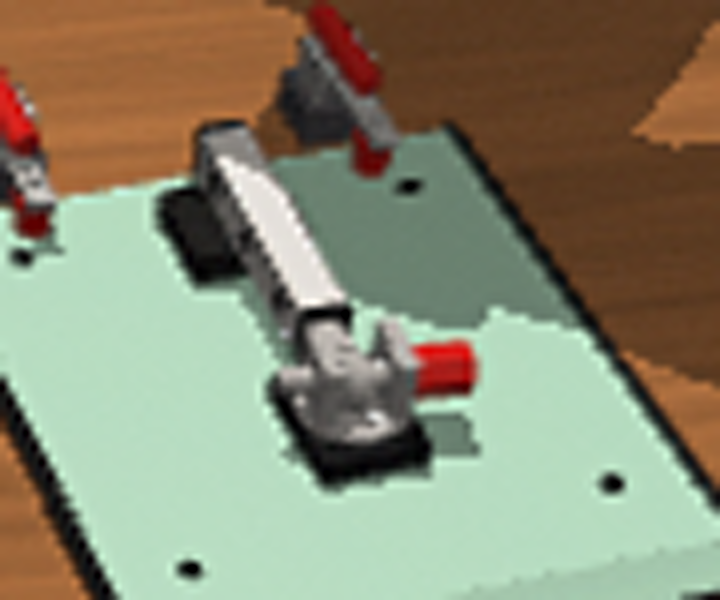

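View pics/t22.png

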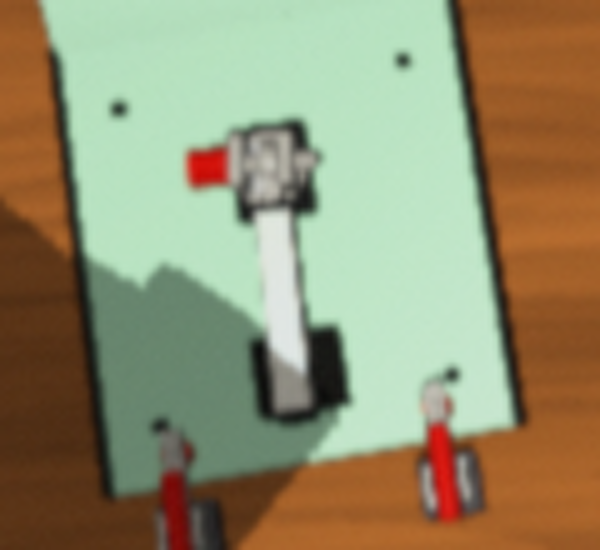

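```bash
python3 - <<'E'
from h import *
plan(.530,.335,.10,.0)
E
```

```text
clock 27.0 shift [155.3 154.5 117.2] twist 0.002 | F [ 0.5 -0.3  0.2] open 0.554 pos [374.3 489.1 217.2] yaw 0.002 j6 0.87
```

carry_out:
  series:
    - [35, 35, 20, 0, 0]
    - [70, 70, 40, 0, 0]
    - [105, 105, 70, 0, 0]
    - [140, 140, 95, 0, 0]
    - [158, 158, 119, 0, 0]
    - [158, 158, 119, 0, 0]
    - [158, 158, 150, 0, 0]
    - [158, 158, 185, 0, 0]
    - [158, 158, 185, 0, 0]
  newtons: 40

```text
clock: 27.9
position: [0.5306, 0.3276, -0.0039]
ee_rot: [[1.0, -0.002, -0.006], [-0.002, -1.0, -0.003], [-0.006, 0.003, -1.0]]
contact_force: [-1.5, -0.1, 0.2]
opening: -0.002
```

```bash
python3 - <<'E'
from h import *
plan(.530,.313,.034,.0)
im,d=shot('scene','scene23')
cv2.imwrite('pics/s23.png',cv2.resize(im[145:225,310:400],None,fx=8,fy=7.5,interpolation=cv2.INTER_CUBIC)[:,:,::-1])
E
```

```text
clock 27.9 shift [-0.6 14.6 -6.4] twist -0.002 | F [-1.5 -0.1  0.2] open -0.002 pos [530.6 327.6  27.5] yaw -0.002 j6 0.51
```

View pics/s23.png

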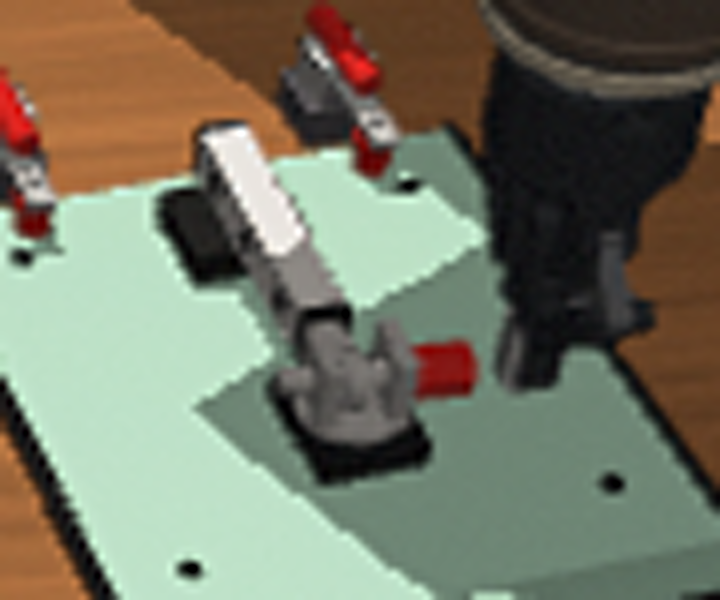

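carry_out:
  series:
    - [0, 0, -4, 0, 0]
    - [0, 4, -4, 0, 0]
    - [0, 8, -4, 0, 0]
    - [0, 10, -4, 0, 0]
    - [0, 11, -4, 0, 0]
    - [0, 11, -4, 0, 0]

```text
clock: 28.55
position: [0.533, 0.3191, 0.0037]
ee_rot: [[1.0, -0.001, 0.0], [-0.001, -1.0, 0.0], [0.0, -0.0, -1.0]]
contact_force: [-0.1, 0.1, -0.5]
opening: 0.002
```

carry_out:
  series:
    - [0, 1, 0, 0, 0]
    - [0, 2, 0, 0, 0]
    - [0, 3, 0, 0, 0]

```text
clock: 28.85
position: [0.5329, 0.3162, 0.0034]
ee_rot: [[1.0, -0.0, -0.0], [-0.0, -1.0, -0.0], [-0.0, 0.0, -1.0]]
contact_force: [-0.0, 0.9, -0.2]
opening: -0.001
```

carry_out:
  series:
    - [-1, 1, 1, 0, 0]
    - [-2, 2, 2, 0, 0]
    - [-2, 3, 2, 0, 0]

```text
clock: 29.15
position: [0.5311, 0.3135, 0.0015]
ee_rot: [[1.0, -0.001, 0.0], [-0.001, -1.0, 0.001], [0.0, -0.001, -1.0]]
contact_force: [0.2, 5.4, 2.4]
opening: -0.003
```

carry_out:
  series:
    - [0, 1, 0, 0, 0]
    - [0, 2, 0, 0, 0]
    - [0, 2, 0, 0, 0]

```text
clock: 29.45
position: [0.532, 0.3128, 0.0023]
ee_rot: [[1.0, -0.001, 0.002], [-0.001, -1.0, 0.002], [0.002, -0.002, -1.0]]
contact_force: [-1.3, 12.9, 5.8]
opening: 0.0
```

carry_out:
  series:
    - [0, -5, 0, 0, 0]
    - [0, -20, 0, 0, 0]
    - [0, -40, -30, 0, 0]
    - [0, -70, -70, 0, 0.3]
    - [-30, -100, -110, 0, 0.3]
    - [-60, -130, -140, 0, 0.3]
    - [-90, -160, -150, 0, 0.3]
    - [-90, -160, -150, 0, 0.3]
    - [-90, -160, -150, 0, 0.3]

```text
clock: 30.35
position: [0.44, 0.4729, 0.1519]
ee_rot: [[1.0, 0.002, 0.001], [0.002, -1.0, 0.0], [0.001, -0.0, -1.0]]
contact_force: [0.9, -0.6, -0.5]
opening: 0.297
```

```bash
python3 - <<'E'
from h import *
plan(.532,.2915,.0366,.0)
im,d=shot('scene','scene24'); it,dt=shot('top','top24')
cv2.imwrite('pics/s24.png',cv2.resize(im[145:225,310:400],None,fx=8,fy=7.5,interpolation=cv2.INTER_CUBIC)[:,:,::-1])
for cam,d,i in(('scene',d,im),('top',dt,it)):
    P=cloud(cam,d)*1000; hsv=cv2.cvtColor(i,cv2.COLOR_RGB2HSV); Z=P[...,2]
    m=((hsv[...,0]<9)|(hsv[...,0]>172))&(hsv[...,1]>120)&(abs(P[...,0]-530)<40)&(abs(P[...,1]-285)<40)
    a=.119; f=np.array([532,257.8,43]); ex=np.array([np.cos(a),np.sin(a),0]); ey=np.array([-np.sin(a),np.cos(a),0])
    b=((P-f)@ex); c=((P-f)@ey)
    mb=(b<-28)&(b>-170)&(abs(c)<25)&(Z>48)&(Z<65)
    print(cam,'bar',np.polyfit(b[mb],c[mb],1),'z',np.polyfit(b[mb],Z[mb],1),'tail',b[mb].min(),mb.sum())
    mn=(abs(b)<12)&(c<-20)&(c>-50)&(Z>33)&(Z<55); print('nose',mn.sum(),b[mn].mean(),c[mn].min(),Z[mn].mean())
    print('grip',b[m].mean(),np.percentile(c[m],[3,50,97]))
a0,_=load('scene0'); 
for n in('scene0','scene24'):
    i,_=load(n); print(n)
dif=np.abs(load('scene0')[0].astype(int)-im).max(-1)>60
cv2.imwrite('pics/d24.png',(dif*255).astype(np.uint8))
E
```

```text
clock 30.35 shift [ 91.5 181.7 146.7] twist 0.002 | F [ 0.9 -0.6 -0.5] open 0.297 pos [440.  472.9 183.3] yaw 0.002 j6 0.77
scene bar [-0.03733604 -4.32975896] z [-7.59995387e-03  5.31172288e+01] tail -148.90820108009 186
nose 18 -0.798367268588924 -32.361055161664154 44.867478419013324
grip 9.903823166967047 [21.03368368 30.86500319 41.68087376]
top bar [-0.03821454 -2.29701757] z [-5.59989645e-03  5.37359232e+01] tail -151.02490202585398 315
nose 14 -6.667426431652103 -29.6926226178318 49.37413387761126
grip 1.5843104945128121 [21.95090151 32.00193732 42.02718284]
scene0
scene24
```

View pics/s24.png

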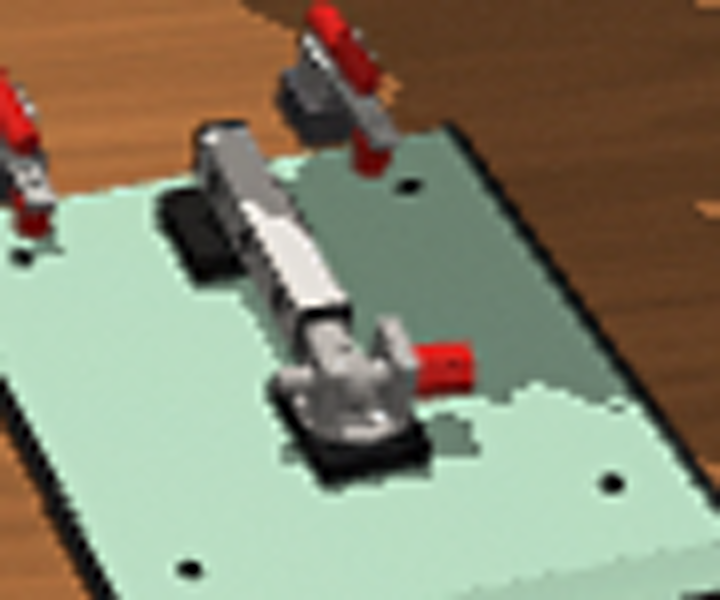

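View pics/scene24.png

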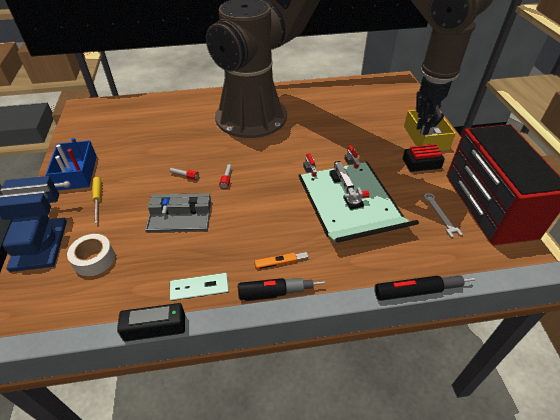

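```bash
python3 -c "
from rig import ctrl
print(ctrl.close_job())"
```

```text
the job is handed in; nothing more can be done
None
```

The stay is pinned to the fork, and I handed the job in at about 30 s of the 64 s. I did not get a verdict back.

**What I did:**
1. I squeezed the fork in the jaws to find its position and turn it straighter.
2. I set the stay's eye between the ears with its bar on the rubber rest.
3. I took the long pin by its nose from the tray, laid it on the panel and took it again by the grip.
4. I pushed the pin in from the +y side in steps of 1 to 1.5 mm until the grip stopped against the ear (15 N sideways at the wrist). After letting go I pressed the grip end once more, up to 13 N, and it felt solid.

**Last checks (camera):**

| Check | Measured | Wanted |
|---|---|---|
| Grip centre, from fork middle along y | 31 to 32 mm (two views) | 30 mm nominal |
| Nose past the far ear, from fork middle along y | 30 to 32 mm (two views) | 32 mm nominal |
| Tail, x in the fork frame | about -150 mm | below -135 mm |
| Tail centre height, from the hole axis | about -2 mm | -12 to +6 mm |

The bar lies level. The gripper was clear of everything, and no bystander looked moved in the last picture.

**What disagreed or stayed imperfect:**
- The fingertips sit about 31 mm above the reported TCP. I measured this by touching the panel and corrected for it.
- The first squeeze only partly straightened the fork. I put the pin in about 0.12 rad off square to the panel and left it there, where the limit is 0.25.
- The eye sits roughly 2 to 4 mm off the fork's middle sideways, where the limit is 8 mm.
- I sent one carrying move the wrong way, but it hit nothing and I put it right.

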